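Set the gauge tweezers to the marked gap and hold them over the sorting dish

TASK

Change the sorting bench over to the next pearl size: first stand the two white-lidded pearl jars in front of the divided wooden tray (on the robot's side of it) upright on its floor, one to a cell. Then lift the sprung gauge tweezers level off their rest by the grip pads and squeeze them until both arms line up with the two lines on their gauge plate (a 12 mm gap between the tips), never letting the tips come together. Finish while still holding that gap steady, tweezers level, with the tips over the middle of the sorting dish about 100 mm above the bench; leave the dish and the other things where they are.

Things in the scene. Friction and masses are not known exactly. Their poses are not given: they have to be found in the camera images.
- jar_small: small screw jar of pearls with a white lid, standing upright, 43 mm diameter, 44 mm tall (lid the top 10 mm). Origin: centre of its underside, z up. May go in any free cell. 40 to 90 g.
- jar_large: larger screw jar of pearls with a white lid, standing upright, 49 mm diameter, 52 mm tall (lid the top 12 mm). Origin: centre of its underside, z up. May go in any free cell. 50 to 120 g.
- jar_tray: divided tray of pale wood, fixed to the bench, 76 x 218 x 25 mm (x, y, z), walls, floor and the two dividers 5 mm thick; three cells in a row along its y axis, each 66 mm (x) by 66 mm (y), cell centres at y = -71, 0 and +71 mm. Origin: centre of its underside; cell floor 5 mm above it, wall tops 25 mm above it.
- jar_tray_in (a point): centre of the tray's inner floor (middle cell), axes as the tray's
- rest: rest for the tweezers, fixed to the bench: dark foot plate 190 x 46 x 6 mm with two wooden saddles 12 mm (x) by 40 mm (y), tops 30 mm above the bench, at x = -79 and +72 mm. Origin: centre of its underside; x runs along the tweezers toward their tips. Between the saddles there are 24 mm clear between foot plate and tweezers.
- tweezers: sprung steel gauge tweezers, 183 mm long, 80 g (balanced at grip_point), lying level across the rest's saddles. x runs from tail to tips, z up; origin: middle of the underside. Tail block x = -95 to -65 mm, 30 mm wide, 18 mm high. A flat tongue (9 mm wide, 2 mm thick) runs to the gauge plate. Above it the two arms, z = 3 to 15 mm, hinged to the tail block at x = -75 mm, y = +8.5 and -8.5 mm.
- grip_point (a point): on the tweezers' body, midway between the two grip pads, 9 mm above the underside (origin x = 20 mm); axes as the tweezers'. Pads: dark, ribbed, one on each arm, flat outer faces 28 mm along x, 12 mm high. Over the outer faces: about 46 mm sprung open, 36 mm and parallel at the marked gap. Spring force per pad about 3 N open, 7.5 N at the marked gap.
- gauge_plate (a point): middle of the gauge plate's top, on the tweezers' body at x = 72 mm: plate 22 mm (x) by 44 mm (y), 2 mm thick, under the arms, with two black lines along x whose outer edges are 12 mm apart. At the marked gap the arms are parallel and their inner edges lie along the outer edges of the lines.
- tips_middle (a point): on the tweezers' body, midway between the two tips (68 mm ahead of grip_point along the tweezers' x), 6 mm above the underside
- tip_left (a point): inner face of the left (+y) arm's tip, 2 mm from its end
- tip_right (a point): inner face of the right (-y) arm's tip, 2 mm from its end. The tip gap is the distance from tip_left to tip_right: 28 mm sprung open, 12 mm at the mark; near it each 1 mm less over the grip pads takes 1.7 mm off the tip gap.
- spring_left (a joint): angle of the left arm (rad): 0 sprung open, about 0.05 at the marked gap, 0.083 tips almost together
- spring_right (a joint): angle of the right arm (rad), the same meaning
- dish: white round sorting dish, 66 mm across, 13 mm high, standing on the bench. Origin: centre of its underside. Leave it where it is.
- marker: marker pen lying on the bench, 135 mm long, bystander. Origin: underside centre.
- half_shell: open half shell, 150 x 171 x 49 mm, bystander. Origin: underside centre.
- caliper: digital caliper lying on the bench, 76 x 216 x 14 mm, bystander. Origin: underside centre.

How it is judged:
By the outcome, as a careful person would: the job done as asked, in the order asked, and still so for the second after the job is handed in, while the arm keeps its last pose, push and grip.
It also fails if it takes over 54 s, if anything falls off the work surface, if the arm or the gripper's body presses on something with over 40 N, if the wrist force passes 120 N, or if a joint passes its speed limit or range.

ROBOT

A 6-joint arm with a two-finger parallel gripper is mounted at the origin on a cart in front of the work surface, level with it; the furniture and walls round the work are solid. World frame = base frame: x ahead of the robot, y to its left, z up, the work surface at z = 0. Lengths are in mm, angles in rad, forces in N, time in s.
With the tool pointing down it reaches from about 400 to 925 mm from the base axis. Payload 12.5 kg.
Tool frame: the origin (TCP) lies at the very end of the fingers, on their centre line; the grasp point (between the pads) lies 19 mm behind it (env.grip_point_offset is the distance from the TCP to the grasp point, in mm); z points along the fingers, y is the direction in which the jaws open and shut (so a half turn about z gives the same grasp; the last joint's range is limited). The gripper opens to 95 mm and grips with 3 to 60 N. Pads are 20 mm wide; open, the fingers measure 119 mm over their backs; the gripper's body (75 mm by 180 mm) begins 59 mm behind the grasp point.
Start: joints at [1.018, 0.491, 1.559, -0, 1.092, -0.106], TCP at [270.038, 563.672, 214.661] pointing down, gripper open.
Joint ranges: [-3.1, 3.1], [-0.84, 2.19], [0.05, 2.79], [-1.13, 4.28], [0.06, 2.93], [-2.69, 2.69]. Speed limits (rad/s): [2.22, 2.22, 2.79, 3.14, 3.14, 3.14].

INTERFACE

Orientations are given as [roll, pitch, yaw] about the fixed x, y, z axes, in that order (R = Rz(yaw) Ry(pitch) Rx(roll)).
In Python, from cell import env gives the robot as it stands.
- The arm moves only by the tool drive_tool, never from a script. Its argument "commands" is a list of rows, each an object of numbers: "dx", "dy", "dz": the shift along the world's x, y, z in mm; "yaw": the turn about the world's z in degrees. In form: [{"dx": .., "dy": .., "dz": .., "yaw": ..}, ...]. A call has 1 to 5 rows; each row shifts and turns the commanded pose from where the row before left it; what a row does not reach is not made up. A row lasts 1/12 s, in which the tool goes at most 41.7 mm and 7.16 degrees, less where a joint would pass 70% of its speed; a pose out of reach is approached as far as the arm can. A call with a gripper value outside its range is refused whole. "grip" is the opening, from 0 (shut) to 1 (fully open), set as the call begins (left out, the last holds). The fingers move at their own pace and stop on an object; the grip force is fixed at half the most. Time passes only in rows, so rows that do not move let the fingers close. It gives the time, the measured TCP pose, the force and the opening at its end, in the units of the state.
- env.state(): the state, without advancing time (a new reading comes with each control period).
- env.read_camera(name): name is "scene" or "top" or "wrist"; returns the picture (480x640x3 uint8, red, green, blue); there is no depth.
- env.calibration(name): a dict with "intrinsics" (3x3 intrinsics, pixels), "dist_coeffs" ([k1, k2, p1, p2, k3] as OpenCV has them; the pictures are not rectified), "rvec" (rotation vector, rad) and "tvec" (3), from world to camera coordinates, as OpenCV has them. Camera axes: x right, y down, z forward; pixel columns grow to the right and rows downward; lengths in mm; the calibration is good to about 2 mm. A picture is of the moment at which its call begins: read the wrist's pose just before it. calibration takes no time and is no camera call; for the wrist camera it gives the pose at the moment of the call.
- env.job_done(): hands the job in, once; it reports no verdict.
Trained networks look in the newest picture that a camera, given by its name, has taken for a name from the list of things; names that differ only in an ending like _2 or _b are one class to them, and where a whole thing is asked for, a point or a joint stands for the part that bears it (a point fixed in the world has none). Each returns a list of dicts, best first, with "conf" (0 to 1); they miss things now and then, are a little off and sometimes report something else, mostly with a low value. They report only what shows in the picture. A call takes as long as a camera call.
- env.trace(query, camera): "pixels" (480x640 bool, what is visible of it) and "pixel" ([column, row] in pixels, amid what is visible of it).
- env.place_of(query, camera): "pixel" ([column, row] in pixels: a listed point, or the origin of a listed thing).
The state is a dict: "t": time; "joints": joint angles; "qvel": joint speeds; "tau": joint torques, N m; "eef_pos": TCP position; "tcp_rot": TCP orientation; "ft_force": force on the tool from outside, world axes, zero at the start; "moment": the same for the moment, N m; "opening": opening from 0.0 (shut) to 1.0 (fully open).
Only numpy, scipy, OpenCV 4.12 (cv2) and the standard library are available. Lean on these libraries where they do the work, as an engineer would, in place of code of your own. Each camera call takes 0.05 s, during which the arm holds its last target.

## Working session

There is one attempt and no reset: what is moved stays moved. The work goes in short steps, Python scripts to look and compute and a tool call to move; the robot and the scene stay as the last step left them, time stands still between calls to the robot, and variables do not carry over. Pictures are saved under pics/ and viewed, and the job is handed in when it is done.

Besides the shell and the picture viewer there is one more tool, called after "Emit:" by a JSON object that holds its "fn" and its "kwargs". drive_tool: Moves the arm, as the interface text tells. Its arguments: {"type":"object","properties":{"commands":{"type":"array"},"grip":{"type":"number"}},"required":["commands"]}

```bash
ls; mkdir -p pics; cat > h.py <<'E'
import numpy as np, cv2
from cell import env
def shot(n,f):
    im=env.read_camera(n); cv2.imwrite('pics/'+f,im[:,:,::-1]); return im
def cal(n):
    c=env.calibration(n); return [np.array(c[k],float) for k in("intrinsics","dist_coeffs","rvec","tvec")]
def ray(n,px,z,c=None):
    K,d,r,t=c or cal(n)
    u=cv2.undistortPoints(np.array([[px]],float),K,d)[0,0]
    R=cv2.Rodrigues(r)[0]; o=-R.T@t.ravel(); v=R.T@np.array([u[0],u[1],1])
    return o+v*(z-o[2])/v[2]
def proj(n,P,c=None):
    K,d,r,t=c or cal(n)
    return cv2.projectPoints(np.array(P,float).reshape(-1,3),r,t,K,d)[0].reshape(-1,2)
E
python3 - <<'E'
from h import *
print(env.state())
for n in("scene","top"):
    shot(n,n+'0.png')
    K,d,r,t=cal(n); R=cv2.Rodrigues(r)[0]; print(n,-R.T@t.ravel())
    for q,z in [("jar_small",0),("jar_large",0),("jar_tray",0),("jar_tray_in",5),("rest",0),("grip_point",39),("gauge_plate",35),("tips_middle",36),("tweezers",30),("dish",0)]:
        for o in env.place_of(q,n)[:2]:
            print(q,round(o["conf"],2),np.round(o["pixel"],1),ray(n,o["pixel"],z).round(1))
print(env.state()["t"])
E
```

```text
pics
{'t': 0.0, 'joints': array([ 1.01840485e+00,  4.91559444e-01,  1.55946125e+00,  2.56804149e-05,
        1.09168229e+00, -1.05582953e-01]), 'qvel': array([ 9.68911354e-05,  1.17759825e-03,  9.46546361e-04,  5.76115283e-04,
       -7.27362707e-04, -8.28818008e-04]), 'tau': array([-2.33867737e-03, -6.12644362e+01, -2.58169091e+01,  6.91704825e-02,
        4.83324949e-02, -1.28798897e-04]), 'eef_pos': array([269.89125753, 563.45201756, 214.05775223]), 'tcp_rot': array([-3.14049090e+00, -1.39664042e-04,  2.69477220e+00]), 'ft_force': array([0.2458987 , 0.15877798, 0.40907257]), 'moment': array([0.02836359, 0.0322079 , 0.03070187]), 'opening': 0.9938787721468337}
scene [-577.54627473 -627.54525095  753.96152706]
jar_small 0.53 [350.1 277.3] [ 409.3 -146.8    0. ]
jar_large 0.69 [410.8 293.6] [ 428.3 -319.5    0. ]
jar_large 0.22 [314.4 228. ] [600.6  88.2   0. ]
jar_tray 0.94 [383.  262.8] [ 527.4 -193.9    0. ]
jar_tray 0.35 [349.4 278.6] [ 402.6 -148.1    0. ]
jar_tray_in 0.73 [350.9 275.9] [ 410.  -148.7    5. ]
jar_tray_in 0.56 [379.1 258.7] [ 534.4 -177.6    5. ]
rest 0.66 [290.8
[... 374 characters left out ...]
30. ]
dish 0.68 [228.1 222.3] [478.  354.7   0. ]
top [ 137.25501188   12.07700753 1688.04201717]
jar_small 0.59 [366.3 261.6] [ 415.6 -123.5    0. ]
jar_small 0.46 [384.2 224.7] [ 539.8 -186.8    0. ]
jar_large 0.55 [421.5 258.4] [ 424.  -306.6    0. ]
jar_tray 0.97 [383.5 226. ] [ 535.4 -184.3    0. ]
jar_tray_in 0.56 [381.2 223.8] [ 541.8 -176.3    5. ]
jar_tray_in 0.37 [302.2 245.2] [472.2  87.3   5. ]
rest 0.79 [303.4 246.1] [470.1  83.5   0. ]
grip_point 0.74 [302.  241.3] [478.3  86.4  39. ]
gauge_plate 0.88 [302.8 224.4] [535.6  83.8  35. ]
tips_middle 0.83 [302.8 221. ] [546.8  83.7  36. ]
tweezers 0.8 [303.9 247.1] [460.8  80.6  30. ]
dish 0.68 [220.2 243. ] [483.9 360.8   0. ]
1.1
```

View pics/scene0.png

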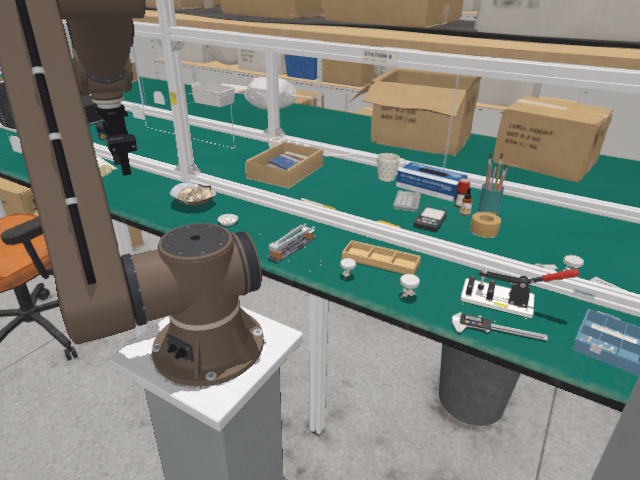

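View pics/top0.png

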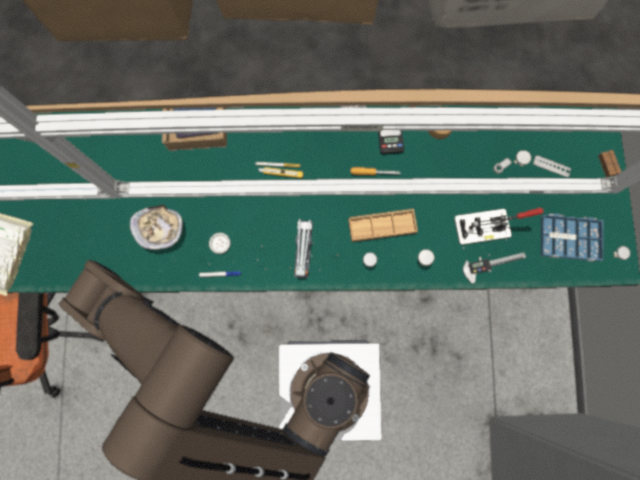

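```bash
python3 - <<'E'
from h import *
for n,px,z in [("top",(370,259.5),44),("top",(426,257),52),("scene",(347.5,264),44),("scene",(409.5,281),52),("top",(303.5,247),39),("top",(220,243),13),("scene",(228.5,219.5),13)]:
    print(n,px,ray(n,px,z).round(1))
# tray corners top (z=25)
for px in [(348.5,215.5),(414,208.5),(417.5,232.5),(352,241)]: print(ray("top",px,25).round(1))
# rail: 
for z in (0,100,200,300):
    print(z,ray("top",(300,194),z).round(),ray("top",(450,192),z).round(), ray("scene",(345,228),z).round(), ray("scene",(470,262),z).round())
for q in ("tweezers","jar_small","jar_large","dish","jar_tray"):
  for o in env.trace(q,"top")[:1]:
    m=o["pixels"]; ys,xs=np.nonzero(m); print(q,o["conf"],o["pixel"],xs.min(),xs.max(),ys.min(),ys.max(),cv2.minAreaRect(np.stack([xs,ys],1).astype(np.float32)))
E
```

```text
top (370, 259.5) [ 415. -132.   44.]
top (426, 257) [ 419.6 -311.5   52. ]
scene (347.5, 264) [ 404.8 -138.8   44. ]
scene (409.5, 281) [ 408.5 -317.7   52. ]
top (303.5, 247) [459.4  81.6  39. ]
top (220, 243) [481.2 358.8  13. ]
scene (228.5, 219.5) [475.8 349.8  13. ]
[566.4 -66.8  25. ]
[ 588.1 -285.    25. ]
[ 506.3 -292.8   25. ]
[480.3 -76.5  25. ]
0 [650.  95.   0.] [ 652. -416.    0.] [655.   2.   0.] [ 670. -410.    0.]
100 [620.  90. 100.] [ 621. -390.  100.] [492. -81. 100.] [ 504. -439.  100.]
200 [589.  85. 200.] [ 591. -365.  200.] [ 328. -165.  200.] [ 339. -468.  200.]
300 [559.  80. 300.] [ 560. -340.  300.] [ 165. -248.  300.] [ 173. -497.  300.]
tweezers 0.83 [301.2, 247.7] 296 309 224 274 ((302.5, 249.0), (50.0, 13.0), 90.0)
jar_large 0.57 [303.9, 243.8] 295 310 222 275 ((302.9310302734375, 248.67242431640625), (13.212454795837402, 52.90854263305664), 3.3664605617523193)
dish 0.82 [218.9, 241.1] 210 228 234 252 ((219.0, 243.0), (18.0, 18.0), 90.0)
jar_tray 0.72 [383.8, 223.8] 349 416 211 240 ((382.55853271484375, 225.4488525390625), (23.88463592529297, 65.91986846923828), 82.56858825683594)
```

```bash
python3 - <<'E'
import cv2
a=cv2.imread('pics/top0.png')[180:300,190:450]; cv2.imwrite('pics/top0c.png',cv2.resize(a,None,fx=3,fy=3,interpolation=cv2.INTER_CUBIC))
E
```

```text
(no output)
```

View pics/top0c.png

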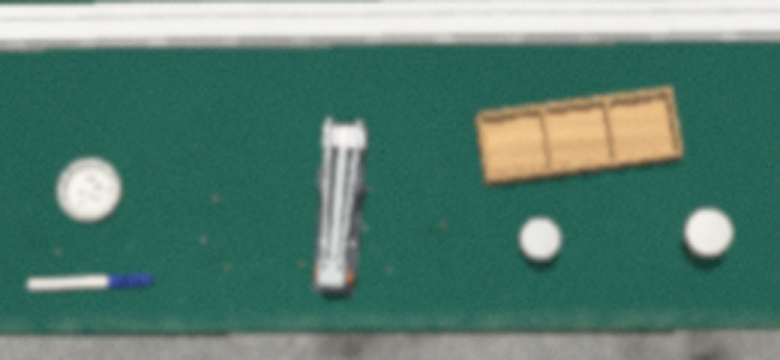

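Emit:
{"fn": "drive_tool", "kwargs": {"commands": [{"dx": 14, "dy": -34, "dz": 6, "yaw": 4}, {"dx": 14, "dy": -34, "dz": 6, "yaw": 5}, {"dx": 14, "dy": -34, "dz": 6, "yaw": 5}, {"dx": 14, "dy": -34, "dz": 6, "yaw": 5}, {"dx": 14, "dy": -34, "dz": 6, "yaw": 3}]}}

```text
t: 1.77
eef_pos: [340.3, 392.1, 245.0]
tcp_rot: [3.141, 0.0, 3.084]
ft_force: [0.8, 1.0, 0.4]
opening: 1.0
```

Emit:
{"fn": "drive_tool", "kwargs": {"commands": [{"dx": 14, "dy": -34}, {"dx": 14, "dy": -34}, {"dx": 14, "dy": -34}, {"dx": 14, "dy": -34}, {"dx": 14, "dy": -34}]}}

```text
invalid input
```

Emit:
{"fn": "drive_tool", "kwargs": {"commands": [{"dx": 14, "dy": -34}, {"dx": 14, "dy": -34}, {"dx": 10, "dy": -34}, {"dx": 0, "dy": -34}, {}]}}

```text
invalid input
```

Emit:
{"fn": "drive_tool", "kwargs": {"commands": [{"dx": 14, "dy": -34, "dz": 0, "yaw": 0}, {"dx": 14, "dy": -34, "dz": 0, "yaw": 0}, {"dx": 14, "dy": -34, "dz": 0, "yaw": 0}, {"dx": 14, "dy": -34, "dz": 0, "yaw": 0}, {"dx": 14, "dy": -34, "dz": 0, "yaw": 0}]}}

```text
t: 2.18
eef_pos: [410.4, 222.0, 244.9]
tcp_rot: [3.141, 0.001, 3.079]
ft_force: [0.5, 1.0, -0.4]
opening: 1.003
```

Emit:
{"fn": "drive_tool", "kwargs": {"commands": [{"dx": 14, "dy": -34, "dz": 0, "yaw": 0}, {"dx": 14, "dy": -34, "dz": 0, "yaw": 0}, {"dx": 14, "dy": -34, "dz": 0, "yaw": 0}, {"dx": 0, "dy": -34, "dz": 0, "yaw": 0}, {"dx": 0, "dy": 0, "dz": 0, "yaw": 0}]}}

```text
t: 2.6
eef_pos: [452.5, 83.4, 244.6]
tcp_rot: [-3.141, -0.0, 3.075]
ft_force: [-1.3, 0.4, -0.1]
opening: 1.001
```

```bash
python3 - <<'E'
from h import *
s=env.state(); print(s["t"],s["eef_pos"],s["tcp_rot"],s["joints"],s["ft_force"])
c=cal("wrist"); shot("wrist","w1.png"); R=cv2.Rodrigues(c[2])[0]; print(-R.T@c[3].ravel(), R)
for q,z in [("grip_point",39),("gauge_plate",35),("tips_middle",36),("tweezers",30)]:
    for o in env.place_of(q,"wrist")[:1]:
        print(q,round(o["conf"],2),np.round(o["pixel"],1),ray("wrist",o["pixel"],z,c).round(1))
E
```

```text
2.6 [452.49212475  83.43343801 244.60559651] [-3.14077837e+00 -3.82664740e-06  3.07504579e+00] [ 3.91038774e-02  2.20789005e-01  1.90372043e+00 -9.51460419e-04
  1.01717309e+00 -1.46464530e+00] [-1.33596791  0.38708633 -0.08030464]
[383.82852276  88.7250367  414.32795644] [[ 6.74516504e-02  9.97722540e-01 -8.49604921e-05]
 [ 9.66417589e-01 -6.53140956e-02  2.48537950e-01]
 [ 2.47966366e-01 -1.68464022e-02 -9.68622156e-01]]
grip_point 0.89 [323.  240.4] [482.4  81.7  39. ]
gauge_plate 0.69 [324.7 284.8] [530.6  80.1  35. ]
tips_middle 0.96 [322.1 304.8] [552.2  76.   36. ]
tweezers 0.66 [320.4 217.5] [461.1  80.5  30. ]
```

View pics/w1.png

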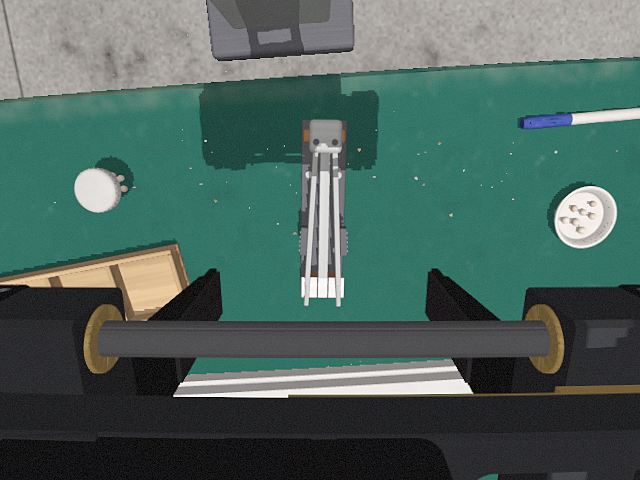

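```bash
python3 - <<'E'
from h import *
c=cal("wrist")
print(ray("wrist",(98,190),44,c),ray("wrist",(586,215),13,c), ray("wrist",(325,135),48,c), ray("wrist",(322,300),36,c))
E
```

```text
[ 417.56441884 -123.75647784   44.        ] [478.64920985 365.54985338  13.        ] [381.5192911   95.27752885  48.        ] [546.35588741  82.03597583  36.        ]
```

Emit:
{"fn": "drive_tool", "kwargs": {"commands": [{"dx": -8, "dy": -36, "dz": -8, "yaw": 3}, {"dx": -8, "dy": -36, "dz": -8, "yaw": 3}, {"dx": -8, "dy": -36, "dz": -8, "yaw": 2}, {"dx": -8, "dy": -36, "dz": -8, "yaw": 1.4}, {"dx": -8, "dy": -36, "dz": -8, "yaw": 1.4}]}}

```text
t: 3.27
eef_pos: [411.7, -92.6, 204.5]
tcp_rot: [-3.141, 0.001, -3.012]
ft_force: [1.0, 0.4, 0.0]
opening: 0.999
```

Emit:
{"fn": "drive_tool", "kwargs": {"commands": [{"dx": 0, "dy": -30, "dz": -8, "yaw": 0}, {"dx": 0, "dy": -8, "dz": -8, "yaw": 0}, {"dx": 0, "dy": 0, "dz": 0, "yaw": 0}]}}

```text
t: 3.52
eef_pos: [411.9, -130.8, 187.5]
tcp_rot: [3.141, -0.001, -3.017]
ft_force: [0.8, -0.1, -0.6]
opening: 0.999
```

```bash
python3 - <<'E'
from h import *
s=env.state(); print(s["t"],s["eef_pos"],s["tcp_rot"],s["ft_force"])
c=cal("wrist"); im=shot("wrist","w2.png")
for q,z in [("jar_small",0),("jar_large",0),("jar_tray_in",5),("jar_tray",0)]:
    for o in env.place_of(q,"wrist")[:2]:
        print(q,round(o["conf"],2),np.round(o["pixel"],1),ray("wrist",o["pixel"],z,c).round(1))
E
```

```text
3.5167 [ 411.9238444  -130.83637531  187.53074508] [ 3.14059134e+00 -1.35046258e-03 -3.01732634e+00] [ 0.78993628 -0.07575078 -0.64837235]
jar_small 0.97 [322.4 219. ] [ 416.5 -130.4    0. ]
jar_large 0.83 [122.1 200.5] [ 421.8 -316.     0. ]
jar_tray_in 0.76 [259.3 331.6] [ 535.5 -178.4    5. ]
jar_tray 0.82 [254.5 332.2] [ 539.5 -183.7    0. ]
```

View pics/w2.png

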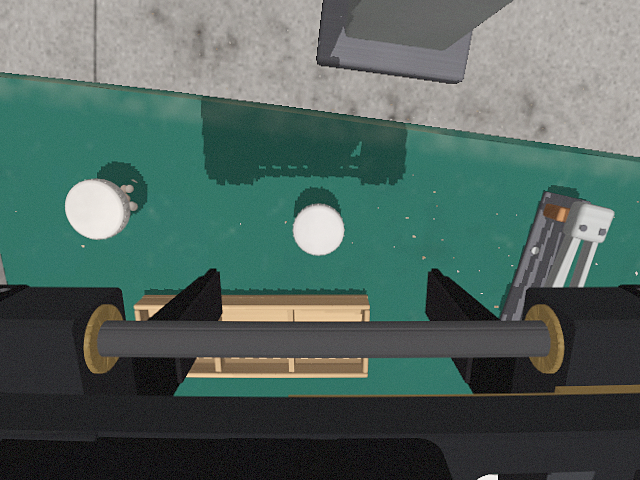

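```bash
python3 - <<'E'
from h import *
c=cal("wrist")
im=cv2.imread('pics/w2.png'); hsv=cv2.cvtColor(im,cv2.COLOR_BGR2HSV)
m=((hsv[...,1]<40)&(hsv[...,2]>190)).astype(np.uint8); m[:140]=0; m[270:]=0; m[:,400:]=0
n,l,st,ce=cv2.connectedComponentsWithStats(m)
for i in range(1,n):
    if st[i,4]>300:
        pts=cv2.findContours((l==i).astype(np.uint8),0,1)[0][0]; (x,y),r=cv2.minEnclosingCircle(pts); print(st[i],ce[i],x,y,r)
        for z in (44,52): print(z,ray("wrist",ce[i],z,c).round(1))
for p in [(137,306),(368.5,306),(368.5,376)]: print(ray("wrist",p,25,c).round(1))
w=cv2.resize(im[280:400,120:400],None,fx=2.8,fy=2.8); cv2.imwrite('pics/w2c.png',w)
E
```

```text
[  65  180   59   59 2677] [ 93.86888308 209.25812477] 93.67241668701172 209.6724090576172 30.9417724609375
44 [ 424.  -316.8   44. ]
52 [ 422.  -312.2   52. ]
[ 293  206   51   49 1943] [318.19351518 229.85383428] 318.10693359375 229.71754455566406 25.108644485473633
44 [ 418.1 -132.    44. ]
52 [ 416.2 -132.1   52. ]
[ 515.5 -289.1   25. ]
[488. -77.  25.]
[560.5 -65.5  25. ]
```

View pics/w2c.png

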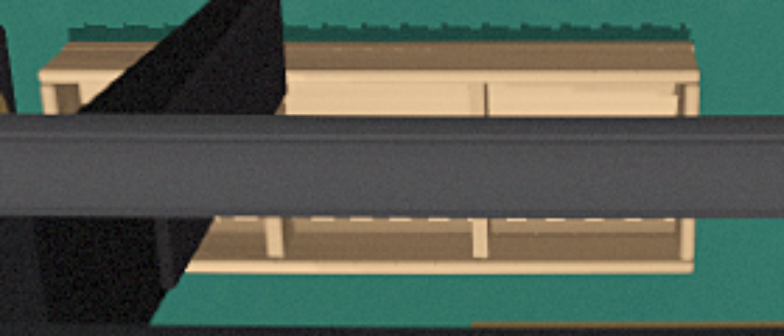

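Emit:
{"fn": "drive_tool", "kwargs": {"commands": [{"dx": 3, "dy": -0.5, "dz": -35, "yaw": 0}, {"dx": 3, "dy": -0.5, "dz": -35, "yaw": 0}, {"dx": 0, "dy": 0, "dz": -35, "yaw": 0}, {"dx": 0, "dy": 0, "dz": -35, "yaw": 0}, {"dx": 0, "dy": 0, "dz": -15, "yaw": 0}]}}

```text
t: 4.18
eef_pos: [417.4, -129.8, 31.0]
tcp_rot: [3.14, -0.002, -3.014]
ft_force: [0.4, -1.3, 0.1]
opening: 1.001
```

Emit:
{"fn": "drive_tool", "kwargs": {"commands": [{"dx": 0, "dy": 0, "dz": -9, "yaw": 0}, {"dx": 0, "dy": 0, "dz": 0, "yaw": 0}]}}

```text
t: 4.35
eef_pos: [417.9, -130.4, 23.7]
tcp_rot: [3.14, -0.002, -3.015]
ft_force: [-1.2, -0.8, -0.1]
opening: 1.0
```

Emit:
{"fn": "drive_tool", "kwargs": {"commands": [{"dx": 0, "dy": 0, "dz": 0, "yaw": 0}, {"dx": 0, "dy": 0, "dz": 0, "yaw": 0}, {"dx": 0, "dy": 0, "dz": 0, "yaw": 0}, {"dx": 0, "dy": 0, "dz": 0, "yaw": 0}, {"dx": 0, "dy": 0, "dz": 0, "yaw": 0}], "grip": 0.35}}

```text
t: 4.77
eef_pos: [418.4, -131.5, 25.4]
tcp_rot: [-3.141, 0.001, -3.016]
ft_force: [0.1, -1.1, -0.2]
opening: 0.71
```

```bash
python3 - <<'E'
from h import *
s=env.state(); print(s["t"],s["eef_pos"],s["ft_force"],s["opening"])
shot("wrist","w3.png")
E
```

```text
4.7667 [ 418.36282248 -131.47040179   25.39845755] [ 0.14933197 -1.07473157 -0.2464402 ] 0.7103662324919502
```

View pics/w3.png

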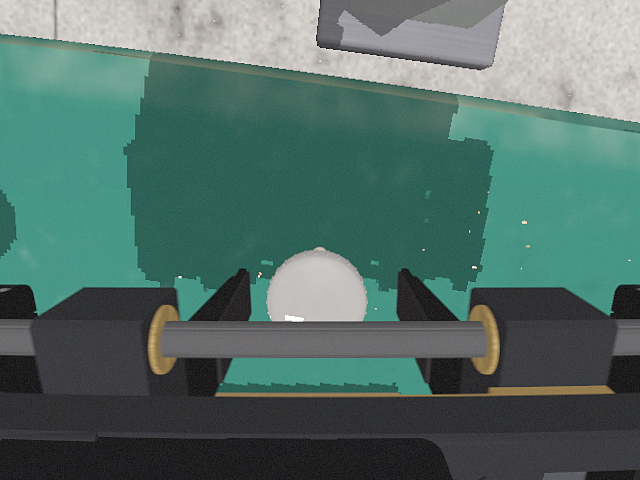

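Emit:
{"fn": "drive_tool", "kwargs": {"commands": [{"dx": 0, "dy": 0, "dz": -2, "yaw": 0}, {"dx": 0, "dy": 0, "dz": 0, "yaw": 0}, {"dx": 0, "dy": 0, "dz": 0, "yaw": 0}, {"dx": 0, "dy": 0, "dz": 0, "yaw": 0}, {"dx": 0, "dy": 0, "dz": 0, "yaw": 0}]}}

```text
t: 5.23
eef_pos: [418.0, -131.3, 22.6]
tcp_rot: [3.141, -0.0, -3.016]
ft_force: [0.3, -0.7, 0.3]
opening: 0.429
```

Emit:
{"fn": "drive_tool", "kwargs": {"commands": [{"dx": 0, "dy": 0, "dz": 0, "yaw": 0}, {"dx": 0, "dy": 0, "dz": 0, "yaw": 0}]}}

```text
t: 5.4
eef_pos: [418.0, -131.3, 22.6]
tcp_rot: [3.141, -0.0, -3.016]
ft_force: [0.6, 0.6, -0.3]
opening: 0.43
```

Emit:
{"fn": "drive_tool", "kwargs": {"commands": [{"dx": 0, "dy": 0, "dz": 15, "yaw": 0}, {"dx": 0, "dy": 0, "dz": 25, "yaw": 0}, {"dx": 20, "dy": 5, "dz": 5, "yaw": 0}, {"dx": 30, "dy": 6, "dz": 0, "yaw": 0}, {"dx": 30, "dy": 6, "dz": 0, "yaw": 0}]}}

```text
t: 5.82
eef_pos: [499.1, -114.2, 68.6]
tcp_rot: [-3.141, 0.001, -3.017]
ft_force: [1.0, 0.1, -0.7]
opening: 0.429
```

Emit:
{"fn": "drive_tool", "kwargs": {"commands": [{"dx": 21, "dy": 4, "dz": 0, "yaw": 0}, {"dx": 10, "dy": 2, "dz": 0, "yaw": 0}, {"dx": 0, "dy": 0, "dz": 0, "yaw": 0}]}}

```text
t: 6.07
eef_pos: [530.2, -108.0, 67.4]
tcp_rot: [-3.141, 0.0, -3.015]
ft_force: [0.2, -0.3, 0.0]
opening: 0.432
```

```bash
python3 - <<'E'
from h import *
s=env.state(); print(s["t"],s["eef_pos"],s["tcp_rot"],s["ft_force"],s["opening"])
shot("wrist","w4.png")
c=cal("wrist")
P=s["eef_pos"]
a=np.radians(7.3);u=np.array([-np.sin(a),np.cos(a),0]);v=np.array([np.cos(a),np.sin(a),0]);C=np.array([538,-179,25.])
Q=[C+sx*38*v+sy*109*u for sx in(-1,1) for sy in(-1,1)]
print(proj("wrist",Q,c))
E
```

```text
6.0667 [ 530.17513222 -107.9730279    67.36544084] [-3.14147653e+00  4.77093064e-04 -3.01475800e+00] [ 0.22816132 -0.30753149  0.00461508] 0.4323398560077235
[[ -2.58365001 197.97270078]
 [391.2667414  196.11975502]
 [ 23.2692403  323.14596398]
 [385.91327553 324.24016311]]
```

View pics/w4.png

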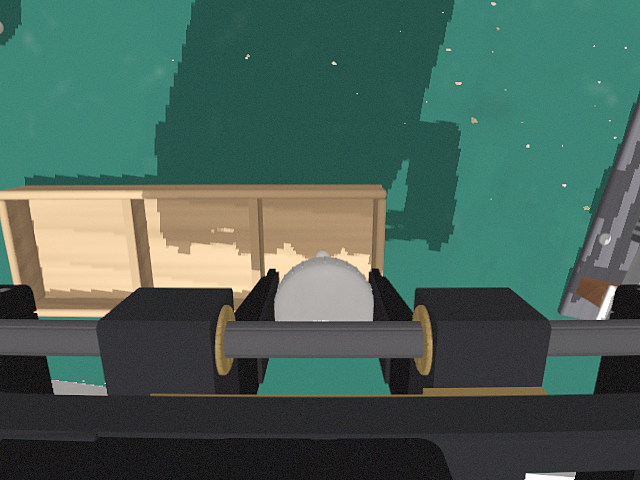

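```bash
python3 - <<'E'
import cv2
im=cv2.imread('pics/w4.png')
cv2.imwrite('pics/w4c.png',cv2.resize(im[170:370,0:400],None,fx=2,fy=2,interpolation=cv2.INTER_CUBIC))
E
```

```text
(no output)
```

View pics/w4c.png

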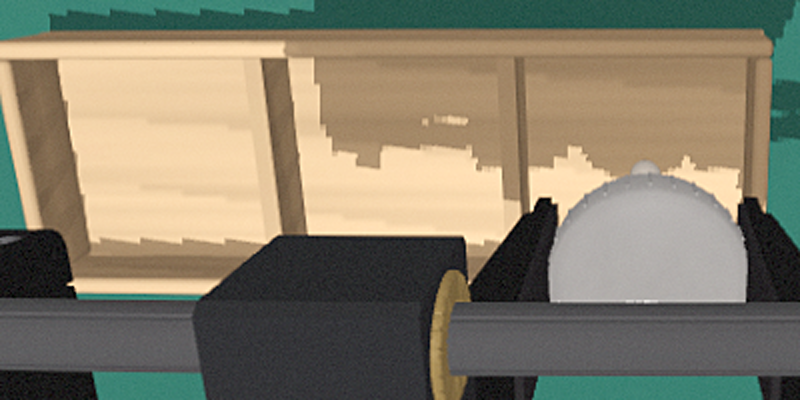

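```bash
python3 - <<'E'
from h import *
c=cal("wrist")
a=np.radians(7.3);u=np.array([-np.sin(a),np.cos(a),0]);v=np.array([np.cos(a),np.sin(a),0]);C=np.array([538,-179,25.])
def loc(p,z=25): 
    q=ray("wrist",p,z,c); d=q-C; print(p,q.round(1),"u",round(d@u,1),"v",round(d@v,1))
loc((385.5,190)); loc((200,190.5)); loc((0.5,192)); loc((37,315.5)); loc((383,220)); loc((374,220)); loc((262,199)); loc((257,199))
d=env.state()["eef_pos"]-C; print(d@u,d@v)
E
```

```text
(385.5, 190) [483.6 -79.4  25. ] u 105.7 v -41.3
(200, 190.5) [ 496.3 -178.8   25. ] u 5.5 v -41.3
(0.5, 192) [ 510.6 -289.9   25. ] u -106.5 v -41.3
(37, 315.5) [ 583.2 -273.4   25. ] u -99.3 v 32.9
(383, 220) [500.1 -78.   25. ] u 105.0 v -24.8
(374, 220) [500.7 -82.9  25. ] u 100.0 v -24.8
(262, 199) [ 496.8 -145.1   25. ] u 38.9 v -36.6
(257, 199) [ 497.1 -147.8   25. ] u 36.2 v -36.6
71.59447470946054 -0.31169001246065875
```

Emit:
{"fn": "drive_tool", "kwargs": {"commands": [{"dx": -3, "dy": -2, "dz": 0, "yaw": 0}, {"dx": 0, "dy": 0, "dz": -15, "yaw": 0}, {"dx": 0, "dy": 0, "dz": -15, "yaw": 0}, {"dx": 0, "dy": 0, "dz": -5, "yaw": 0}, {"dx": 0, "dy": 0, "dz": 0, "yaw": 0}]}}

```text
t: 6.53
eef_pos: [524.4, -110.5, 31.8]
tcp_rot: [3.14, -0.003, -3.017]
ft_force: [0.0, -0.1, 0.2]
opening: 0.431
```

Emit:
{"fn": "drive_tool", "kwargs": {"commands": [{"dx": 0, "dy": 0, "dz": -1.5, "yaw": 0}, {"dx": 0, "dy": 0, "dz": -1.5, "yaw": 0}, {"dx": 0, "dy": 0, "dz": 0, "yaw": 0}]}}

```text
t: 6.78
eef_pos: [526.0, -110.5, 30.1]
tcp_rot: [-3.141, 0.001, -3.016]
ft_force: [-0.1, 0.5, 0.1]
opening: 0.43
```

Check clearances with a look before the last millimetres.

Emit:
{"fn": "drive_tool", "kwargs": {"commands": [{"dx": 0, "dy": 0, "dz": -1, "yaw": 0}, {"dx": 0, "dy": 0, "dz": 0, "yaw": 0}]}}

```text
t: 6.95
eef_pos: [526.1, -110.3, 28.9]
tcp_rot: [-3.142, 0.0, -3.016]
ft_force: [-0.1, -0.3, 0.0]
opening: 0.43
```

```bash
python3 - <<'E'
from h import *
s=env.state(); print(s["t"],s["eef_pos"],s["tcp_rot"],s["ft_force"],s["opening"])
im=shot("wrist","w5.png")
E
```

```text
6.95 [ 526.10977402 -110.32721628   28.89934673] [-3.14151503e+00  4.06516486e-04 -3.01590071e+00] [-0.08404393 -0.2929315   0.04013981] 0.4298594997179341
```

View pics/w5.png

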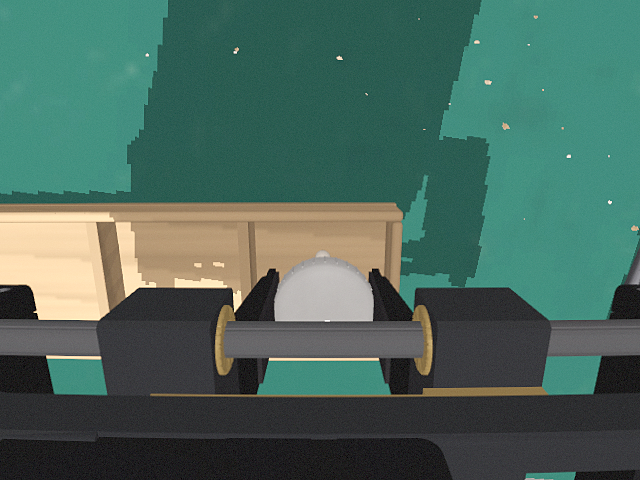

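```bash
python3 - <<'E'
from h import *
c=cal("wrist")
a=np.radians(7.3);u=np.array([-np.sin(a),np.cos(a),0]);v=np.array([np.cos(a),np.sin(a),0]);C=np.array([538,-179,25.])
def loc(p,z=25): 
    q=ray("wrist",p,z,c); d=q-C; print(p,q.round(1),"u",round(d@u,1),"v",round(d@v,1))
loc((324,305),50); loc((324,214)); loc((324,222));loc((324,360));loc((251,222));loc((256,222));loc((388,222));loc((402,222))
E
```

```text
(324, 305) [ 523.6 -109.9   50. ] u 70.4 v -5.5
(324, 214) [ 491.  -113.9   25. ] u 70.5 v -38.3
(324, 222) [ 494.6 -113.5   25. ] u 70.5 v -34.7
(324, 360) [ 564.1 -104.7   25. ] u 70.3 v 35.3
(251, 222) [ 498.7 -146.1   25. ] u 37.6 v -34.8
(256, 222) [ 498.4 -143.9   25. ] u 39.8 v -34.8
(388, 222) [491.  -84.8  25. ] u 99.4 v -34.6
(402, 222) [490.3 -78.6  25. ] u 105.7 v -34.6
```

Emit:
{"fn": "drive_tool", "kwargs": {"commands": [{"dx": 2, "dy": 0, "dz": -1, "yaw": 0}, {"dx": 0, "dy": 0, "dz": -0.5, "yaw": 0}, {"dx": 0, "dy": 0, "dz": 0, "yaw": 0}]}}

```text
t: 7.25
eef_pos: [528.4, -110.3, 27.6]
tcp_rot: [-3.141, 0.001, -3.016]
ft_force: [-0.5, 1.2, 4.3]
opening: 0.429
```

Emit:
{"fn": "drive_tool", "kwargs": {"commands": [{"dx": 0, "dy": 0, "dz": 0, "yaw": 0}, {"dx": 0, "dy": 0, "dz": 0, "yaw": 0}, {"dx": 0, "dy": 0, "dz": 0, "yaw": 0}, {"dx": 0, "dy": 0, "dz": 0, "yaw": 0}], "grip": 0.62}}

```text
t: 7.58
eef_pos: [528.0, -110.3, 27.0]
tcp_rot: [3.141, -0.0, -3.016]
ft_force: [-0.6, -1.1, 0.9]
opening: 0.606
```

Emit:
{"fn": "drive_tool", "kwargs": {"commands": [{"dx": 0, "dy": 0, "dz": 10, "yaw": 0}, {"dx": 0, "dy": 0, "dz": 35, "yaw": 0}, {"dx": 0, "dy": 0, "dz": 35, "yaw": 0}, {"dx": -28, "dy": -28, "dz": 5, "yaw": 0}, {"dx": -28, "dy": -28, "dz": 0, "yaw": 0}], "grip": 1.0}}

```text
t: 8.0
eef_pos: [473.0, -166.4, 115.0]
tcp_rot: [-3.139, 0.004, -3.012]
ft_force: [0.9, -1.4, -0.3]
opening: 0.915
```

Emit:
{"fn": "drive_tool", "kwargs": {"commands": [{"dx": -12, "dy": -38, "dz": 0, "yaw": 0}, {"dx": -12, "dy": -38, "dz": 0, "yaw": 0}, {"dx": -12, "dy": -38, "dz": 0, "yaw": 0}, {"dx": -12, "dy": -30, "dz": 0, "yaw": 0}, {"dx": 0, "dy": 0, "dz": 0, "yaw": 0}]}}

```text
t: 8.42
eef_pos: [422.6, -315.0, 112.9]
tcp_rot: [-3.14, 0.001, -3.02]
ft_force: [0.7, 0.8, -0.1]
opening: 0.998
```

```bash
python3 - <<'E'
from h import *
s=env.state(); print(s["t"],s["eef_pos"],s["tcp_rot"],s["ft_force"],s["opening"])
im=shot("wrist","w6.png")
for q,z in [("jar_large",0),("jar_small",5)]:
    for o in env.place_of(q,"wrist")[:2]:
        print(q,round(o["conf"],2),np.round(o["pixel"],1),ray("wrist",o["pixel"],z).round(1))
E
```

```text
8.4167 [ 422.60279494 -315.03588051  112.90260602] [-3.13981109e+00  8.69556386e-04 -3.01987712e+00] [ 0.67190217  0.78510877 -0.10098831] 0.9984045267850158
jar_large 0.71 [319.6 230.3] [ 421.7 -313.6    0. ]
```

View pics/w6.png

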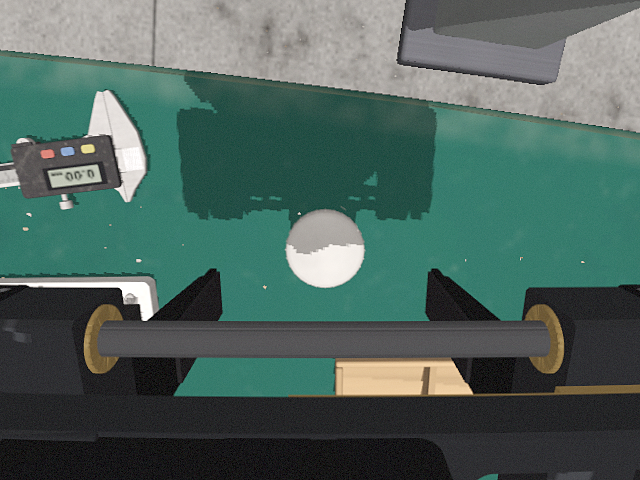

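```bash
python3 - <<'E'
from h import *
c=cal("wrist")
print(ray("wrist",(325,248),52,c),ray("wrist",(157,285),0,c),ray("wrist",(157,285),30,c), ray("wrist",(150,320),0,c))
E
```

```text
[ 420.33392838 -309.0149528    52.        ] [ 480.2706524  -431.41629709    0.        ] [ 467.01164714 -419.39057474   30.        ] [ 510.62391225 -436.57495398    0.        ]
```

Emit:
{"fn": "drive_tool", "kwargs": {"commands": [{"dx": 0, "dy": 0, "dz": 0, "yaw": 0}, {"dx": 0, "dy": 0, "dz": 0, "yaw": 0}, {"dx": 0, "dy": 0, "dz": 0, "yaw": 0}, {"dx": 0, "dy": 0, "dz": -20, "yaw": 0}, {"dx": 0, "dy": 0, "dz": -10, "yaw": 0}], "grip": 0.75}}

```text
t: 8.98
eef_pos: [424.2, -309.5, 81.3]
tcp_rot: [3.141, -0.0, -3.015]
ft_force: [0.2, -0.0, 0.2]
opening: 0.762
```

Emit:
{"fn": "drive_tool", "kwargs": {"commands": [{"dx": -3, "dy": -1, "dz": -25, "yaw": 0}, {"dx": 0, "dy": 0, "dz": -20, "yaw": 0}, {"dx": 0, "dy": 0, "dz": -10, "yaw": 0}, {"dx": 0, "dy": 0, "dz": 0, "yaw": 0}]}}

```text
t: 9.32
eef_pos: [420.4, -310.3, 25.3]
tcp_rot: [3.138, -0.002, -3.016]
ft_force: [-0.7, 0.6, -0.2]
opening: 0.753
```

Emit:
{"fn": "drive_tool", "kwargs": {"commands": [{"dx": 0, "dy": 0, "dz": 0, "yaw": 0}, {"dx": 0, "dy": 0, "dz": 0, "yaw": 0}, {"dx": 0, "dy": 0, "dz": 0, "yaw": 0}, {"dx": 0, "dy": 0, "dz": 0, "yaw": 0}, {"dx": 0, "dy": 0, "dz": 0, "yaw": 0}], "grip": 0.4}}

```text
t: 9.73
eef_pos: [421.4, -311.7, 28.0]
tcp_rot: [-3.14, 0.001, -3.016]
ft_force: [0.2, 0.2, 4.2]
opening: 0.491
```

Emit:
{"fn": "drive_tool", "kwargs": {"commands": [{"dx": 0, "dy": 0, "dz": 0, "yaw": 0}, {"dx": 0, "dy": 0, "dz": 0, "yaw": 0}]}}

```text
t: 9.9
eef_pos: [421.5, -311.7, 27.9]
tcp_rot: [-3.14, 0.001, -3.016]
ft_force: [0.2, -0.0, 7.7]
opening: 0.487
```

Emit:
{"fn": "drive_tool", "kwargs": {"commands": [{"dx": 0, "dy": 0, "dz": 10, "yaw": 0}, {"dx": 0, "dy": 0, "dz": 25, "yaw": 0}, {"dx": 14, "dy": 12, "dz": 10, "yaw": 0}, {"dx": 30, "dy": 18, "dz": 0, "yaw": 0}, {"dx": 30, "dy": 16, "dz": 0, "yaw": 0}]}}

```text
t: 10.32
eef_pos: [495.6, -265.0, 73.9]
tcp_rot: [-3.141, 0.001, -3.018]
ft_force: [0.6, -0.3, -1.3]
opening: 0.494
```

Emit:
{"fn": "drive_tool", "kwargs": {"commands": [{"dx": 30, "dy": 10, "dz": 0, "yaw": 0}, {"dx": 19, "dy": 6, "dz": 0, "yaw": 0}, {"dx": 0, "dy": 0, "dz": 0, "yaw": 0}, {"dx": 0, "dy": 0, "dz": 0, "yaw": 0}]}}

```text
t: 10.65
eef_pos: [544.2, -248.7, 72.4]
tcp_rot: [3.141, -0.0, -3.014]
ft_force: [-0.5, -0.0, -1.3]
opening: 0.488
```

```bash
python3 - <<'E'
from h import *
s=env.state(); print(s["t"],s["eef_pos"],s["tcp_rot"],s["ft_force"],s["opening"])
im=shot("wrist","w7.png")
E
```

```text
10.65 [ 544.17331559 -248.67563517   72.39197787] [ 3.14132590e+00 -3.14399229e-04 -3.01430752e+00] [-0.51314692 -0.02906077 -1.30232532] 0.4879062474278753
```

View pics/w7.png

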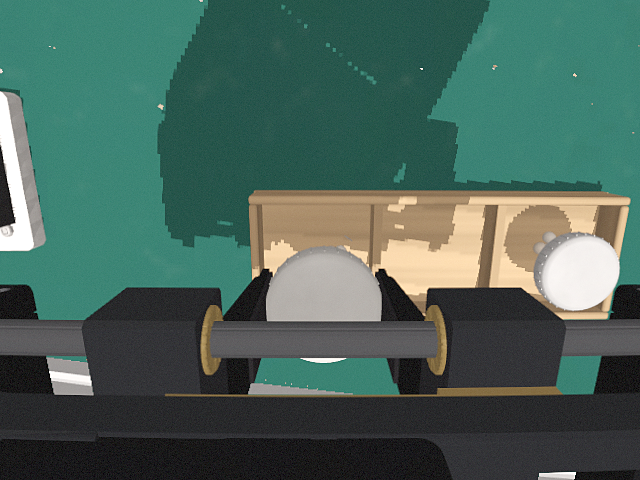

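```bash
python3 - <<'E'
from h import *
c=cal("wrist")
a=np.radians(7.3);u=np.array([-np.sin(a),np.cos(a),0]);v=np.array([np.cos(a),np.sin(a),0]);C=np.array([538,-179,25.])
def loc(p,z=25): 
    q=ray("wrist",p,z,c); d=q-C; print(p,q.round(1),"u",round(d@u,1),"v",round(d@v,1))
loc((250,197)); loc((262,205)); loc((371,205)); loc((629,197)); loc((590,316)); loc((578,272),49);loc((324,303),96)
d=env.state()["eef_pos"]-C; print(d@u,d@v)
E
```

```text
(250, 197) [ 512.2 -293.5   25. ] u -110.3 v -40.2
(262, 205) [ 515.8 -286.5   25. ] u -103.8 v -35.6
(371, 205) [ 508.2 -226.1   25. ] u -43.0 v -35.5
(629, 197) [484.9 -80.9  25. ] u 104.1 v -40.2
(590, 316) [559.  -81.9  25. ] u 93.6 v 33.1
(578, 272) [ 525.9 -115.5   49. ] u 64.5 v -3.9
(324, 303) [ 539.  -248.9   96. ] u -69.4 v -7.9
-70.16793343691579 -3.563210139178195
```

Emit:
{"fn": "drive_tool", "kwargs": {"commands": [{"dx": 0, "dy": -2.5, "dz": 0, "yaw": 0}, {"dx": 0, "dy": 0, "dz": -15, "yaw": 0}, {"dx": 0, "dy": 0, "dz": -15, "yaw": 0}, {"dx": 0, "dy": 0, "dz": -6, "yaw": 0}, {"dx": 0, "dy": 0, "dz": 0, "yaw": 0}]}}

```text
t: 11.12
eef_pos: [542.8, -252.2, 35.1]
tcp_rot: [3.14, -0.002, -3.017]
ft_force: [0.3, 0.3, -1.1]
opening: 0.488
```

Emit:
{"fn": "drive_tool", "kwargs": {"commands": [{"dx": 0, "dy": 0, "dz": -1.5, "yaw": 0}, {"dx": 0, "dy": 0, "dz": -1, "yaw": 0}, {"dx": 0, "dy": 0, "dz": 0, "yaw": 0}]}}

```text
t: 11.37
eef_pos: [544.1, -252.1, 34.2]
tcp_rot: [-3.141, 0.001, -3.016]
ft_force: [0.0, -0.8, -1.7]
opening: 0.49
```

Emit:
{"fn": "drive_tool", "kwargs": {"commands": [{"dx": 0, "dy": 0, "dz": -1, "yaw": 0}, {"dx": 0, "dy": 0, "dz": -0.5, "yaw": 0}, {"dx": 0, "dy": 0, "dz": 0, "yaw": 0}, {"dx": 0, "dy": 0, "dz": 0, "yaw": 0}]}}

```text
t: 11.7
eef_pos: [544.4, -252.0, 33.0]
tcp_rot: [-3.141, 0.001, -3.016]
ft_force: [-0.5, -0.6, 5.8]
opening: 0.49
```

Emit:
{"fn": "drive_tool", "kwargs": {"commands": [{"dx": 0, "dy": 0, "dz": 0, "yaw": 0}, {"dx": 0, "dy": 0, "dz": 0, "yaw": 0}, {"dx": 0, "dy": 0, "dz": 0, "yaw": 0}, {"dx": 0, "dy": 0, "dz": 0, "yaw": 0}], "grip": 0.68}}

```text
t: 12.03
eef_pos: [544.0, -251.8, 32.1]
tcp_rot: [3.141, -0.0, -3.016]
ft_force: [0.0, 0.8, 0.4]
opening: 0.666
```

Emit:
{"fn": "drive_tool", "kwargs": {"commands": [{"dx": 0, "dy": 0, "dz": 10, "yaw": 0}, {"dx": 0, "dy": 0, "dz": 35, "yaw": 0}, {"dx": 0, "dy": 0, "dz": 38, "yaw": 0}, {"dx": -30, "dy": 20, "dz": 20, "yaw": 0}, {"dx": -30, "dy": 20, "dz": 20, "yaw": 0}]}}

```text
t: 12.45
eef_pos: [484.0, -211.9, 157.0]
tcp_rot: [-3.14, 0.002, -3.016]
ft_force: [0.0, 0.1, -0.5]
opening: 0.676
```

Emit:
{"fn": "drive_tool", "kwargs": {"commands": [{"dx": -25, "dy": 30, "dz": 20, "yaw": 0}, {"dx": 0, "dy": 0, "dz": 0, "yaw": 0}]}}

```text
t: 12.62
eef_pos: [457.1, -180.1, 177.8]
tcp_rot: [-3.141, 0.002, -3.015]
ft_force: [1.5, 0.0, 0.7]
opening: 0.684
```

```bash
python3 - <<'E'
from h import *
s=env.state(); print(s["t"],s["eef_pos"],s["tcp_rot"],s["ft_force"],s["opening"])
im=shot("wrist","w8.png")
E
```

```text
12.6167 [ 457.1299245  -180.12654302  177.81642662] [-3.14092065e+00  1.52767430e-03 -3.01523852e+00] [1.49726193 0.02085178 0.65763545] 0.6840514549253313
```

View pics/w8.png

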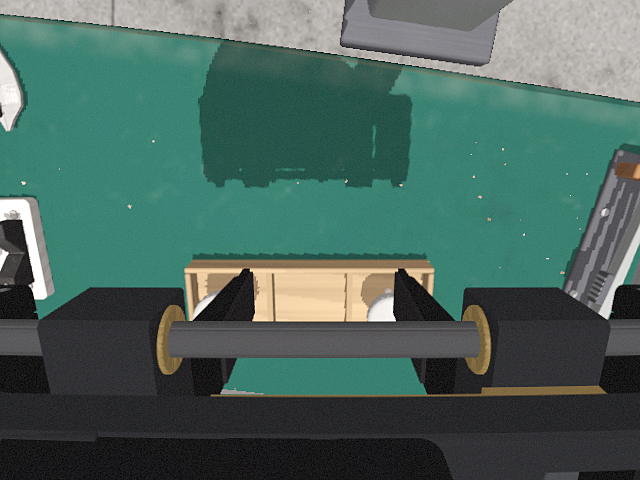

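Emit:
{"fn": "drive_tool", "kwargs": {"commands": [{"dx": 5, "dy": 38, "dz": -4, "yaw": -2}, {"dx": 5, "dy": 38, "dz": -4, "yaw": -2}, {"dx": 5, "dy": 38, "dz": -4, "yaw": -3}, {"dx": 5, "dy": 38, "dz": -4, "yaw": -2}, {"dx": 5, "dy": 38, "dz": -4, "yaw": -2}]}}

```text
t: 13.08
eef_pos: [486.0, 8.0, 154.0]
tcp_rot: [3.142, 0.0, 3.073]
ft_force: [0.2, 0.1, 1.1]
opening: 0.68
```

Emit:
{"fn": "drive_tool", "kwargs": {"commands": [{"dx": 0, "dy": 38, "dz": -4, "yaw": 0}, {"dx": 0, "dy": 24, "dz": -4, "yaw": 0}, {"dx": 0, "dy": 10, "dz": 0, "yaw": 0}, {"dx": 0, "dy": 0, "dz": 0, "yaw": 0}, {"dx": 0, "dy": 0, "dz": 0, "yaw": 0}]}}

```text
t: 13.5
eef_pos: [485.7, 78.3, 146.2]
tcp_rot: [-3.141, 0.0, 3.076]
ft_force: [-0.0, -0.2, 0.7]
opening: 0.678
```

```bash
python3 - <<'E'
from h import *
s=env.state(); print(s["t"],s["eef_pos"],s["tcp_rot"],s["ft_force"],s["opening"])
c=cal("wrist"); im=shot("wrist","w9.png"); shot("scene","s9.png")
for q,z in [("grip_point",39),("gauge_plate",35),("tips_middle",36),("tweezers",30)]:
    for o in env.place_of(q,"wrist")[:1]:
        print(q,round(o["conf"],2),np.round(o["pixel"],1),ray("wrist",o["pixel"],z,c).round(1))
im=cv2.imread('pics/s9.png'); cv2.imwrite('pics/s9c.png',cv2.resize(im[200:310,200:440],None,fx=3.3,fy=3.3,interpolation=cv2.INTER_CUBIC))
E
```

```text
13.5 [485.73767897  78.27099376 146.15895049] [-3.14148819e+00  5.23128969e-05  3.07624332e+00] [-0.02775445 -0.2081289   0.73523479] 0.6779542744747182
grip_point 0.95 [325.5 228.4] [481.   80.8  39. ]
gauge_plate 0.9 [325.6 292.7] [532.3  77.6  35. ]
tips_middle 0.62 [325.8 315.5] [550.8  76.5  36. ]
tweezers 0.64 [325.9 200.6] [462.3  82.4  30. ]
```

View pics/w9.png

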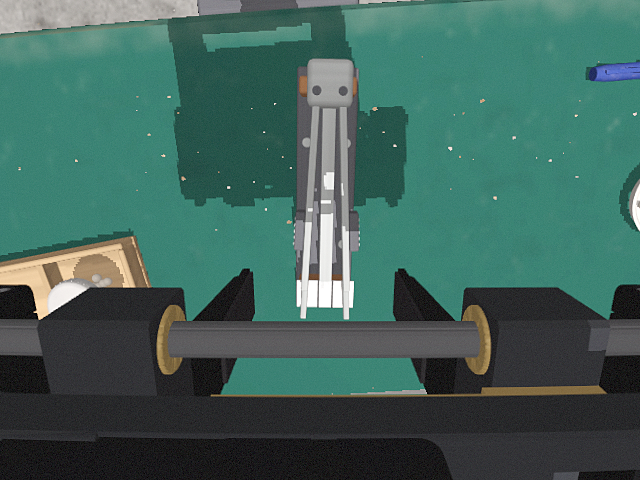

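View pics/s9c.png

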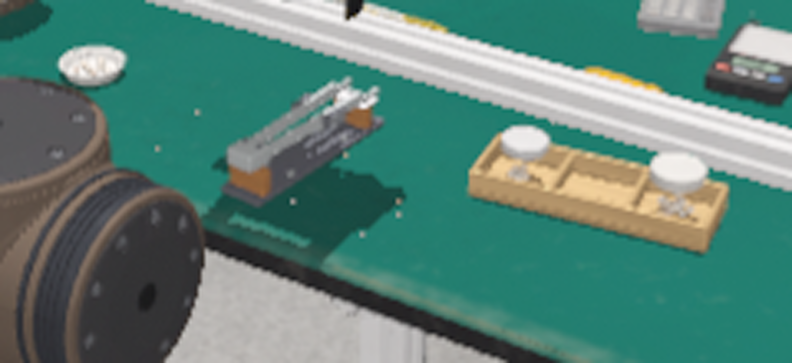

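```bash
python3 - <<'E'
from h import *
c=cal("wrist")
im=cv2.imread('pics/w9.png'); cv2.imwrite('pics/w9c.png',cv2.resize(im[50:330,270:390],None,fx=2.1*1,fy=2.1,interpolation=cv2.INTER_CUBIC))
cv2.imwrite('pics/w9d.png',cv2.resize(im[190:325,280:375],None,fx=4.4,fy=4.4,interpolation=cv2.INTER_CUBIC))
t=ray("wrist",(330,82),48,c); 
for p in [(325.5,316)]:
    q=ray("wrist",p,41,c); print(t,q,np.degrees(np.arctan2((q-t)[1],(q-t)[0])))
E
```

```text
[382.77960184  89.74827184  48.        ] [548.58248899  75.69251128  41.        ] -4.84560211423975
```

View pics/w9d.png

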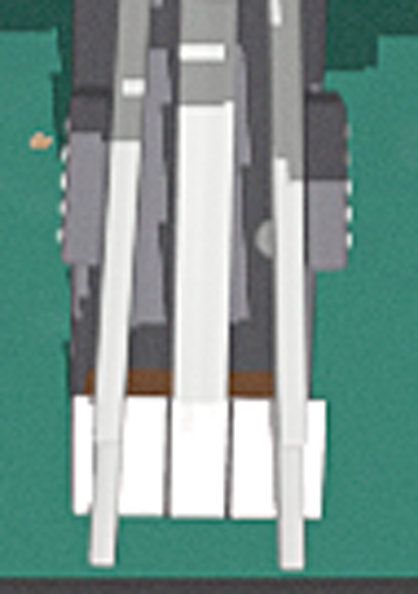

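View pics/w9c.png

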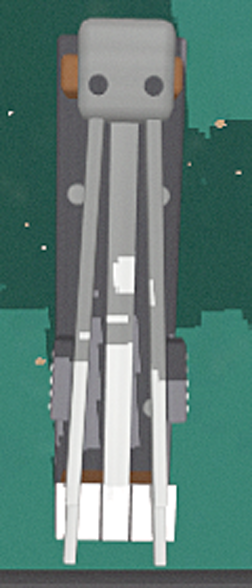

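```bash
python3 - <<'E'
from h import *
c=cal("wrist")
for p in [(326.8,230.5),(294.8,230.5),(358.9,230.5),(326.8,211),(326.8,250)]: print(p,ray("wrist",p,45,c).round(1))
# plate lines mid
x=280+(168+230)/2/4.4; print(x, ray("wrist",(x,190+455/4.4),35,c), 'tips',ray("wrist",(280+196/4.4,190+567/4.4),45,c))
print('rest tail edges', ray("wrist",(329,95),48,c))
E
```

```text
(326.8, 230.5) [481.   81.2  45. ]
(294.8, 230.5) [479.4  58.6  45. ]
(358.9, 230.5) [482.6 103.8  45. ]
(326.8, 211) [467.   82.1  45. ]
(326.8, 250) [495.3  80.2  45. ]
325.22727272727275 [532.63579613  76.59579912  35.        ] tips [548.95831622  74.92410386  45.        ]
rest tail edges [390.67123261  88.58674267  48.        ]
```

Emit:
{"fn": "drive_tool", "kwargs": {"commands": [{"dx": -2, "dy": 1.5, "dz": -30, "yaw": -1.2}, {"dx": -2.7, "dy": 1.4, "dz": -30, "yaw": 0}, {"dx": 0, "dy": 0, "dz": -20, "yaw": 0}, {"dx": 0, "dy": 0, "dz": 0, "yaw": 0}, {"dx": 0, "dy": 0, "dz": 0, "yaw": 0}]}}

```text
t: 14.22
eef_pos: [480.5, 81.1, 65.9]
tcp_rot: [-3.141, -0.002, 3.054]
ft_force: [0.7, -0.0, 1.2]
opening: 0.676
```

```bash
python3 - <<'E'
from h import *
s=env.state(); print(s["t"],s["eef_pos"],s["tcp_rot"],s["ft_force"],s["opening"])
c=cal("wrist"); im=shot("wrist","w10.png")
E
```

```text
14.2167 [480.45210723  81.1395445   65.94819463] [-3.14145783e+00 -1.79264474e-03  3.05367666e+00] [ 0.66328308 -0.00502787  1.17318757] 0.6762974569755741
```

View pics/w10.png

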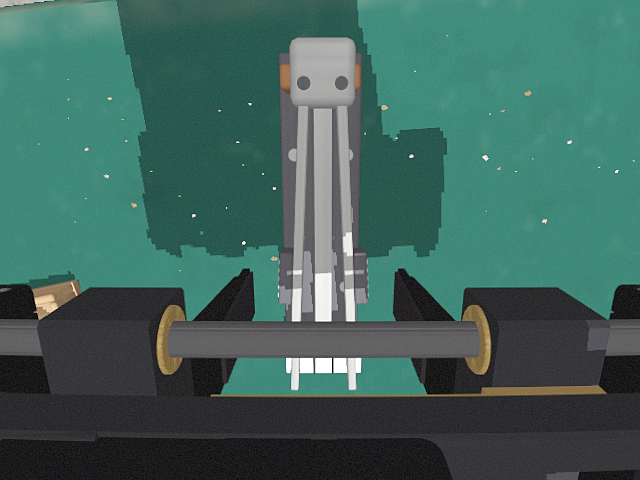

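Emit:
{"fn": "drive_tool", "kwargs": {"commands": [{"dx": 0, "dy": 0, "dz": -20, "yaw": 0}, {"dx": 0, "dy": 0, "dz": -16, "yaw": 0}, {"dx": 0, "dy": 0, "dz": -9, "yaw": 0}, {"dx": 0, "dy": 0, "dz": 0, "yaw": 0}, {"dx": 0, "dy": 0, "dz": 0, "yaw": 0}]}}

```text
t: 14.68
eef_pos: [481.0, 81.5, 21.9]
tcp_rot: [3.141, 0.001, 3.054]
ft_force: [0.2, 0.6, 0.0]
opening: 0.681
```

```bash
python3 - <<'E'
from h import *
s=env.state(); print(s["t"],s["eef_pos"],s["tcp_rot"],s["ft_force"],s["opening"])
c=cal("wrist"); im=shot("wrist","w11.png")
E
```

```text
14.6833 [480.9932822   81.49403869  21.91271921] [3.14144658e+00 5.38937694e-04 3.05421120e+00] [0.16283525 0.59213665 0.02192432] 0.6812292666454899
```

View pics/w11.png

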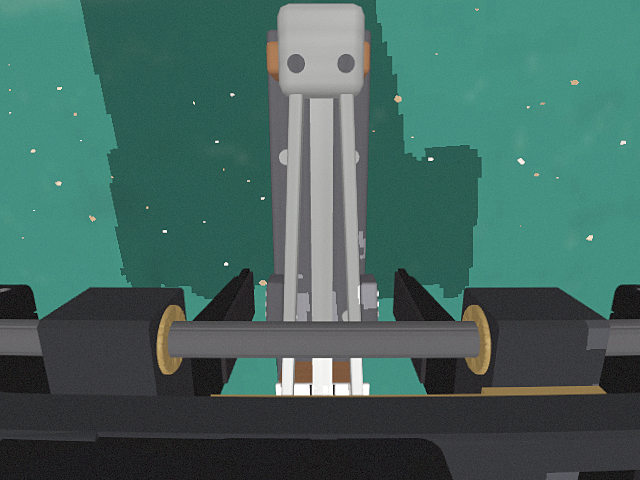

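Emit:
{"fn": "drive_tool", "kwargs": {"commands": [{"dx": 0, "dy": 0, "dz": -2, "yaw": 0}, {"dx": 0, "dy": 0, "dz": 0, "yaw": 0}, {"dx": 0, "dy": 0, "dz": 0, "yaw": 0}, {"dx": 0, "dy": 0, "dz": 0, "yaw": 0}, {"dx": 0, "dy": 0, "dz": 0, "yaw": 0}], "grip": 0.43}}

```text
t: 15.15
eef_pos: [481.0, 81.6, 19.5]
tcp_rot: [3.141, 0.001, 3.054]
ft_force: [1.2, -0.4, 2.3]
opening: 0.443
```

Emit:
{"fn": "drive_tool", "kwargs": {"commands": [{"dx": 0, "dy": 0, "dz": 0, "yaw": 0}, {"dx": 0, "dy": 0, "dz": 0, "yaw": 0}]}}

```text
t: 15.32
eef_pos: [481.1, 81.6, 19.5]
tcp_rot: [3.141, 0.001, 3.054]
ft_force: [1.3, 0.0, 5.1]
opening: 0.431
```

```bash
python3 - <<'E'
from h import *
s=env.state(); print(s["t"],s["eef_pos"],s["tcp_rot"],s["ft_force"],s["moment"],s["opening"])
c=cal("wrist"); im=shot("wrist","w12.png")
E
```

```text
15.3167 [481.08849883  81.57438599  19.45349326] [3.14137098e+00 1.20208679e-03 3.05436377e+00] [1.2878186  0.02331871 5.1467594 ] [-0.08479153 -0.27416122  0.02988713] 0.431126217246112
```

View pics/w12.png

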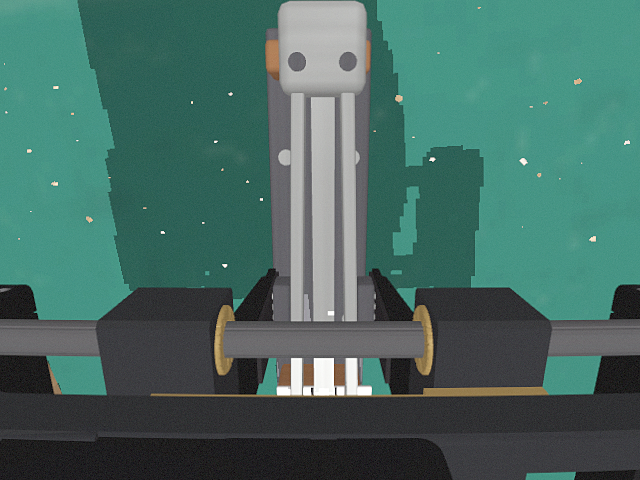

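```bash
python3 - <<'E'
import cv2
im=cv2.imread('pics/w12.png'); cv2.imwrite('pics/w12c.png',cv2.resize(im[350:400,265:385],None,fx=6.6,fy=6.6,interpolation=cv2.INTER_CUBIC))
E
```

```text
(no output)
```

View pics/w12c.png

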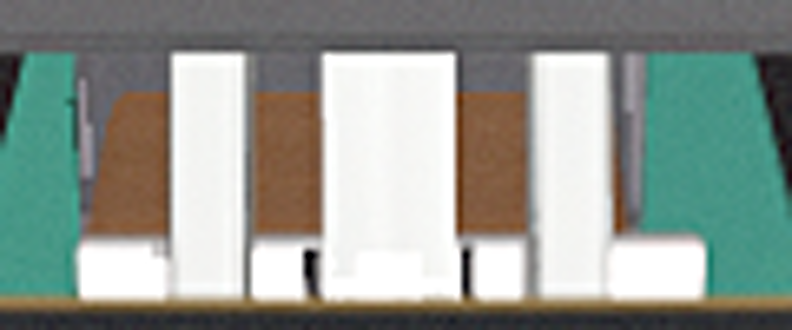

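Emit:
{"fn": "drive_tool", "kwargs": {"commands": [{"dx": 0, "dy": 0, "dz": 1, "yaw": 0}, {"dx": 0, "dy": 0, "dz": 4, "yaw": 0}, {"dx": 0, "dy": 0, "dz": 8, "yaw": 0}, {"dx": 0, "dy": 0, "dz": 10, "yaw": 0}, {"dx": 0, "dy": 0, "dz": 0, "yaw": 0}]}}

```text
t: 15.78
eef_pos: [481.2, 81.6, 44.0]
tcp_rot: [3.141, 0.002, 3.054]
ft_force: [-0.6, 0.0, -1.0]
opening: 0.43
```

```bash
python3 - <<'E'
from h import *
s=env.state(); print(s["t"],s["eef_pos"],s["tcp_rot"],s["ft_force"],s["moment"],s["opening"])
c=cal("wrist"); shot("wrist","w13.png"); shot("scene","s13.png")
im=cv2.imread('pics/s13.png'); cv2.imwrite('pics/s13c.png',cv2.resize(im[200:290,210:350],None,fx=5,fy=5,interpolation=cv2.INTER_CUBIC))
E
```

```text
15.7833 [481.15925474  81.62235106  43.97924907] [3.14124031e+00 2.01066830e-03 3.05434644e+00] [-0.58492412  0.03507827 -0.96245524] [0.04250436 0.01823832 0.05700874] 0.43026201823970167
```

View pics/s13c.png

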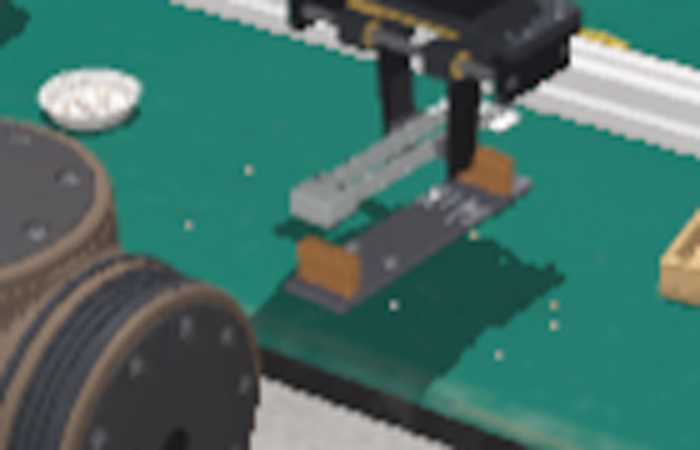

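View pics/w13.png

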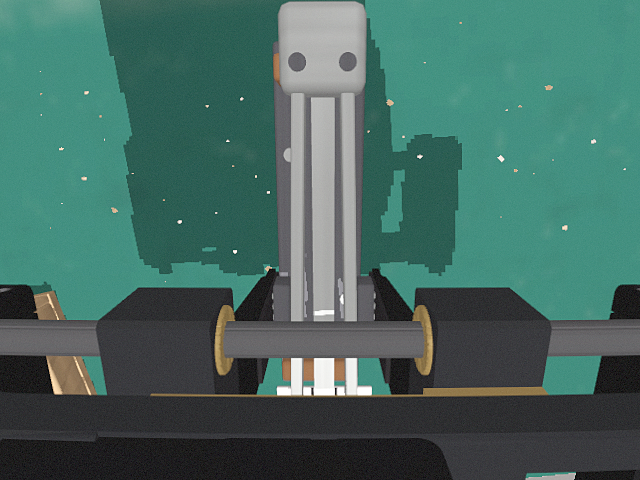

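Emit:
{"fn": "drive_tool", "kwargs": {"commands": [{"dx": 0, "dy": 4, "dz": 6, "yaw": 0}, {"dx": -2, "dy": 10, "dz": 9, "yaw": 0}, {"dx": -3, "dy": 14, "dz": 9, "yaw": 0}, {"dx": -4, "dy": 18, "dz": 8, "yaw": 0}, {"dx": -6, "dy": 22, "dz": 7, "yaw": 0}], "grip": 0.39}}

```text
t: 16.3
eef_pos: [465.5, 150.5, 82.2]
tcp_rot: [3.141, 0.0, 3.053]
ft_force: [0.6, 0.2, -0.7]
opening: 0.393
```

Emit:
{"fn": "drive_tool", "kwargs": {"commands": [{"dx": -7, "dy": 24, "dz": 0, "yaw": 0}, {"dx": -7, "dy": 26, "dz": 0, "yaw": 0}, {"dx": -7, "dy": 26, "dz": 0, "yaw": 0}, {"dx": -7, "dy": 26, "dz": 0, "yaw": 0}, {"dx": -7, "dy": 26, "dz": 0, "yaw": 0}]}}

```text
t: 16.72
eef_pos: [429.6, 279.5, 81.8]
tcp_rot: [3.141, 0.0, 3.055]
ft_force: [0.6, 0.8, -1.2]
opening: 0.39
```

Emit:
{"fn": "drive_tool", "kwargs": {"commands": [{"dx": -7, "dy": 20, "dz": 0, "yaw": 0}, {"dx": -7, "dy": 14, "dz": 0, "yaw": 0}, {"dx": -5, "dy": 8, "dz": 0, "yaw": 0}, {"dx": 0, "dy": 2, "dz": 0, "yaw": 0}, {"dx": 0, "dy": 0, "dz": 0, "yaw": 0}]}}

```text
t: 17.13
eef_pos: [411.3, 322.0, 81.4]
tcp_rot: [3.141, 0.0, 3.055]
ft_force: [-0.6, 0.2, -0.4]
opening: 0.388
```

```bash
python3 - <<'E'
from h import *
s=env.state(); print(s["t"],s["eef_pos"],s["tcp_rot"],s["ft_force"],s["moment"],s["opening"])
shot("wrist","w14.png"); shot("scene","s14.png")
im=cv2.imread('pics/w14.png'); cv2.imwrite('pics/w14c.png',cv2.resize(im[350:400,265:385],None,fx=6.6,fy=6.6,interpolation=cv2.INTER_CUBIC))
im=cv2.imread('pics/s14.png'); cv2.imwrite('pics/s14c.png',cv2.resize(im[150:270,150:310],None,fx=4.8,fy=4.8,interpolation=cv2.INTER_CUBIC))
E
```

```text
17.1333 [411.29086301 321.96375576  81.44525548] [3.14144991e+00 1.44374033e-04 3.05542376e+00] [-0.58712416  0.15666804 -0.42394856] [ 0.03573786  0.01990792 -0.00878207] 0.3875679846019108
```

View pics/w14.png

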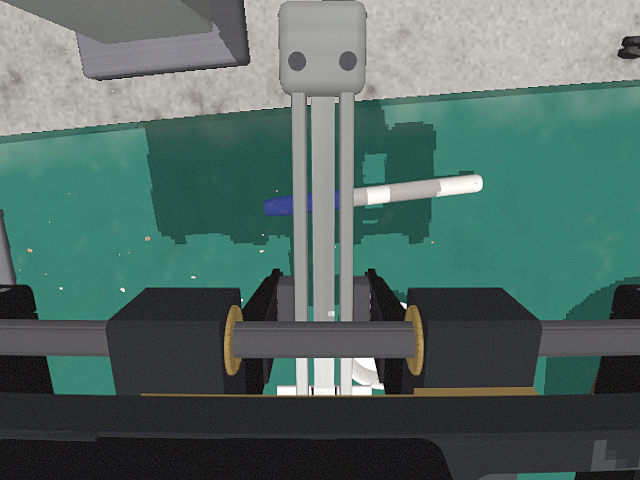

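View pics/w14c.png

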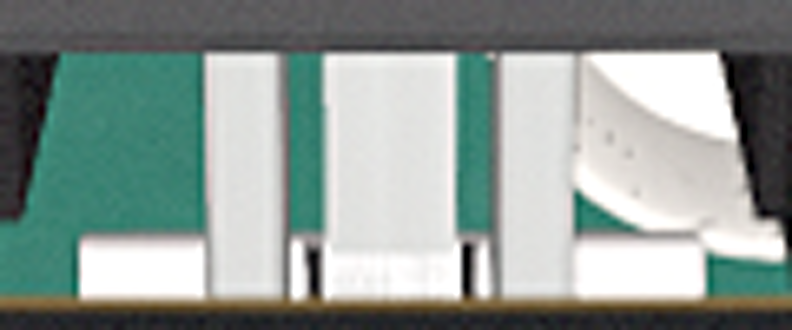

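View pics/s14c.png

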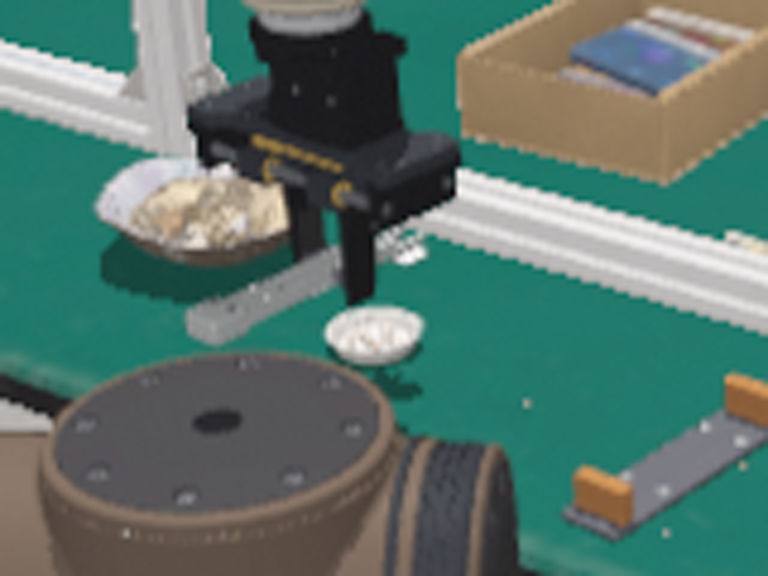

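Emit:
{"fn": "drive_tool", "kwargs": {"commands": [{"dx": 0, "dy": 8, "dz": 0, "yaw": 0}, {"dx": 0, "dy": 14, "dz": 1, "yaw": 0}, {"dx": 0, "dy": 12, "dz": 1, "yaw": 0}, {"dx": 0, "dy": 7, "dz": 0, "yaw": 0}, {"dx": 0, "dy": 0, "dz": 0, "yaw": 0}], "grip": 0.372}}

```text
t: 17.65
eef_pos: [411.7, 364.3, 83.1]
tcp_rot: [3.141, 0.001, 3.056]
ft_force: [-0.0, 1.2, -0.6]
opening: 0.374
```

Emit:
{"fn": "drive_tool", "kwargs": {"commands": [{"dx": 0, "dy": 0, "dz": 0, "yaw": 0}, {"dx": 0, "dy": 0, "dz": 0, "yaw": 0}, {"dx": 0, "dy": 0, "dz": 0, "yaw": 0}]}}

```text
t: 17.9
eef_pos: [411.5, 362.3, 83.1]
tcp_rot: [-3.141, -0.0, 3.054]
ft_force: [0.4, 1.0, -1.8]
opening: 0.372
```

```bash
python3 - <<'E'
from h import *
s=env.state(); print(s["t"],s["eef_pos"],s["tcp_rot"],s["ft_force"],s["opening"])
c=cal("wrist");np.save('c15.npy',np.array(c,dtype=object),allow_pickle=True)
shot("wrist","w15.png"); shot("top","t15.png")
im=cv2.imread('pics/w15.png'); cv2.imwrite('pics/w15c.png',cv2.resize(im[350:400,265:385],None,fx=6.6,fy=6.6,interpolation=cv2.INTER_CUBIC))
for n in("wrist","top"):
  for o in env.place_of("dish",n)[:1]: print(n,o["conf"],o["pixel"],ray(n,o["pixel"],0))
  for o in env.place_of("tips_middle",n)[:1]: print(n,o["conf"],o["pixel"],ray(n,o["pixel"],100))
im=cv2.imread('pics/t15.png'); cv2.imwrite('pics/t15c.png',cv2.resize(im[180:300,170:330],None,fx=4.8,fy=4.8,interpolation=cv2.INTER_CUBIC))
E
```

```text
17.9 [411.51181449 362.25820074  83.07986499] [-3.14143618e+00 -2.44337983e-04  3.05416741e+00] [ 0.40266932  1.01165162 -1.76183908] 0.37170208009284966
top 0.51 [220.2, 241.2] [489.99490934 360.94598426   0.        ]
```

View pics/w15.png

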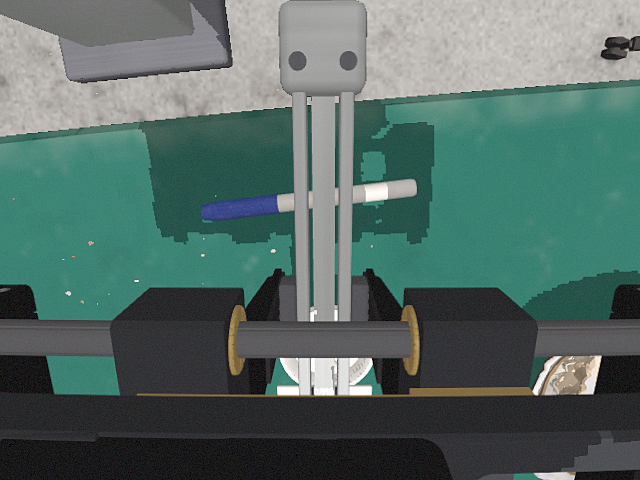

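View pics/w15c.png

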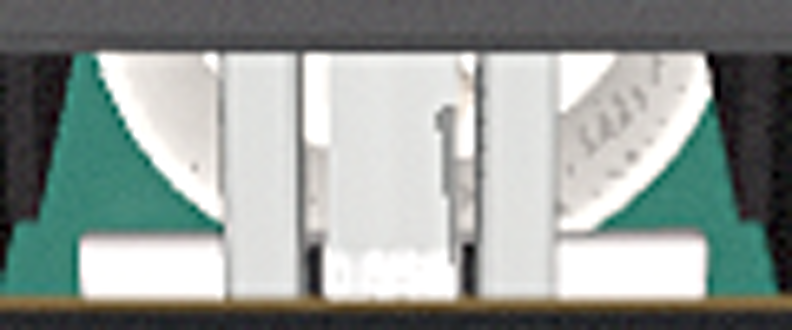

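View pics/t15c.png

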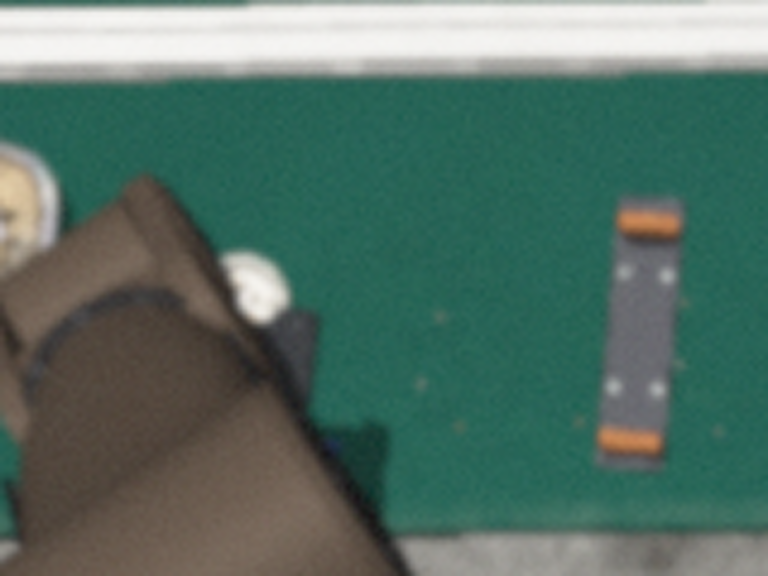

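```bash
python3 - <<'E'
from h import *
from scipy.optimize import least_squares
c=cal("wrist")
im=cv2.imread('pics/w15.png').astype(float)
def P(x,y): return ray("wrist",(265+x/6.6,350+y/6.6),13,c)[:2]
pts=np.array([P(97,60),P(112,100),P(140,150),P(175,192),P(215,225),P(590,228),P(640,190),P(680,145),P(712,95)])
print(pts.round(1))
f=least_squares(lambda p:np.hypot(*(pts-p[:2]).T)-33,[480,360]); print(f.x,f.fun.round(1))
f3=least_squares(lambda p:np.hypot(*(pts-p[:2]).T)-p[2],[480,360,33]); print(f3.x)
s=env.state(); a=s["tcp_rot"][2]-np.pi; e=s["eef_pos"]; print('tips', e[:2]+68*np.array([np.cos(a),np.sin(a)]), np.degrees(a))
for r in (384,386,388,390,391,392,393): print(r, im[r,298:345].mean(1).astype(int).tolist())
for f in('w12','w14','w15'):
    g=cv2.imread(f'pics/{f}.png').mean(2)
    print(f,g[390,294:352].astype(int).tolist())
E
```

```text
[[487.3 326.3]
 [492.1 327.3]
 [498.3 329.6]
 [503.6 332.7]
 [508.  336.5]
 [511.9 376. ]
 [507.7 381.6]
 [502.7 386.1]
 [497.1 389.8]]
[483.74330262 359.17432632] [ 0.  -0.1 -0.   0.1  0.2 -0.2 -0.2 -0.1  0.4]
[483.51940127 359.2087661   33.13949709]
tips [479.4141778  356.46203205] -5.01412735554818
384 [70, 205, 219, 222, 223, 223, 222, 223, 223, 226, 222, 218, 113, 176, 216, 206, 211, 229, 223, 224, 225, 224, 226, 225, 227, 227, 226, 223, 224, 225, 226, 226, 227, 231, 229, 147, 182, 204, 192, 113, 198, 218, 226, 223, 224, 223, 224]
386 [172, 196, 216, 225, 222, 222, 224, 223, 224, 225, 225, 219, 122, 137, 146, 137, 192, 230, 223, 222, 221, 225, 224, 226, 226, 226, 223, 223, 222, 222, 224, 225, 226, 230, 228, 144, 164, 143, 129, 121, 198, 220, 225, 222, 223, 223, 223]
388 [227, 185, 212, 223, 223, 223, 223, 224, 222, 225, 227, 220, 134, 77, 26, 83, 246, 246, 247, 237, 229, 230, 241, 255, 253, 238, 247, 244, 246, 254, 236, 239, 247, 251, 254, 163, 181, 56, 27, 136, 206, 220, 227, 223, 224, 223, 223]
390 [255, 179, 212, 224, 223, 222, 222, 224, 223, 225, 227, 216, 136, 88, 31, 90, 2
[... 1030 characters left out ...]
 255, 243, 245, 246, 249, 254, 255, 11, 157, 255, 255, 255, 255, 255, 255, 255, 194, 130, 162, 236, 245, 243, 243, 242]
w14 [255, 255, 159, 200, 224, 221, 223, 221, 222, 222, 223, 228, 215, 185, 112, 255, 255, 158, 13, 108, 255, 255, 250, 250, 249, 246, 252, 250, 255, 248, 255, 253, 253, 251, 247, 242, 248, 246, 253, 255, 255, 4, 83, 214, 255, 155, 131, 215, 223, 225, 223, 224, 222, 223, 224, 223, 214, 211]
w15 [255, 255, 255, 255, 255, 179, 212, 224, 223, 222, 222, 224, 223, 225, 227, 216, 136, 88, 31, 90, 249, 255, 250, 255, 244, 245, 254, 255, 255, 255, 255, 255, 255, 255, 247, 255, 255, 255, 255, 235, 172, 47, 52, 135, 204, 217, 225, 225, 224, 222, 224, 224, 225, 220, 201, 224, 255, 255]
```

Emit:
{"fn": "drive_tool", "kwargs": {"commands": [{"dx": 2, "dy": 1.5, "dz": 0.5, "yaw": 0}, {"dx": 2, "dy": 1.3, "dz": 0, "yaw": 0}, {"dx": 0, "dy": 0, "dz": 0, "yaw": 0}, {"dx": 0, "dy": 0, "dz": 0, "yaw": 0}, {"dx": 0, "dy": 0, "dz": 0, "yaw": 0}], "grip": 0.37}}

```text
t: 18.62
eef_pos: [415.6, 365.4, 83.6]
tcp_rot: [3.142, -0.0, 3.054]
ft_force: [0.6, 0.0, -0.5]
opening: 0.372
```

Emit:
{"fn": "drive_tool", "kwargs": {"commands": [{"dx": 0, "dy": 0, "dz": 0, "yaw": 0}, {"dx": 0, "dy": 0, "dz": 0, "yaw": 0}, {"dx": 0, "dy": 0, "dz": 0, "yaw": 0}, {"dx": 0, "dy": 0, "dz": 0, "yaw": 0}]}}

```text
t: 18.95
eef_pos: [415.6, 365.4, 83.7]
tcp_rot: [3.141, 0.0, 3.054]
ft_force: [-0.7, 0.1, -0.0]
opening: 0.367
```

```bash
python3 - <<'E'
from h import *
s=env.state(); print(s["t"],s["eef_pos"],s["tcp_rot"],s["ft_force"],s["opening"],np.abs(s["qvel"]).max())
c=cal("wrist")
shot("wrist","w16.png"); shot("scene","s16.png")
a=s["tcp_rot"][2]-np.pi; e=s["eef_pos"]; print('tips', e[:2]+68*np.array([np.cos(a),np.sin(a)]), e[2]+16.5)
g=cv2.imread('pics/w16.png').mean(2)
for r in(388,390,392): print(g[r,305:342].astype(int).tolist())
for r in (110,200,260,375): print(r,g[r,290:357].astype(int).tolist())
im=cv2.imread('pics/w16.png'); cv2.imwrite('pics/w16c.png',cv2.resize(im[350:400,265:385],None,fx=6.6,fy=6.6,interpolation=cv2.INTER_CUBIC))
im=cv2.imread('pics/s16.png'); cv2.imwrite('pics/s16c.png',cv2.resize(im[150:310,150:440],None,fx=2.7,fy=2.7,interpolation=cv2.INTER_CUBIC))
E
```

```text
18.95 [415.56715617 365.36014455  83.67774811] [3.14149423e+00 1.50154169e-05 3.05435050e+00] [-0.7321545   0.05565366 -0.04162361] 0.36722273105759035 0.0017579601200444388
tips [483.30853967 359.4352006 ] 100.17774811268056
[225, 226, 226, 230, 218, 187, 115, 23, 80, 245, 255, 255, 255, 254, 250, 255, 255, 254, 249, 231, 223, 231, 233, 232, 227, 226, 232, 255, 255, 255, 44, 63, 140, 217, 222, 228, 225]
[225, 225, 227, 230, 217, 192, 115, 29, 89, 252, 255, 255, 255, 255, 255, 255, 255, 255, 255, 242, 255, 255, 247, 232, 235, 234, 240, 255, 255, 255, 40, 69, 142, 218, 222, 226, 225]
[226, 226, 227, 231, 216, 197, 115, 32, 84, 251, 255, 255, 255, 255, 255, 255, 255, 255, 255, 232, 250, 255, 241, 234, 234, 224, 236, 255, 255, 255, 100, 57, 142, 218, 224, 227, 227]
110 [70, 61, 112, 156, 165, 162, 162, 162, 163, 163, 166, 165, 167, 169, 155, 143, 105, 85, 67, 72, 72, 133, 177, 174, 172, 169, 172, 171, 170, 170, 170, 171, 168, 167, 168, 168, 167, 166, 165, 166, 166, 164, 163, 169, 167, 92, 83, 84, 87, 111, 122, 152, 164, 166, 166, 163, 162, 164, 162, 164, 163, 165, 155, 139, 68, 74, 75]

[... 302 characters left out ...]
160, 148, 102, 58, 68, 59, 67]
260 [105, 109, 58, 62, 66, 73, 149, 161, 161, 160, 159, 160, 157, 159, 160, 165, 158, 148, 122, 104, 55, 58, 78, 149, 167, 158, 160, 160, 158, 161, 160, 161, 161, 157, 158, 157, 158, 157, 154, 155, 155, 156, 160, 161, 143, 99, 102, 105, 106, 147, 158, 164, 160, 163, 161, 161, 158, 158, 159, 161, 148, 105, 100, 98, 102, 103, 101]
375 [255, 255, 255, 255, 250, 241, 234, 235, 196, 189, 216, 226, 224, 225, 225, 224, 226, 228, 229, 214, 136, 142, 215, 209, 214, 230, 227, 228, 226, 226, 227, 229, 231, 230, 229, 226, 226, 227, 228, 227, 228, 229, 234, 228, 180, 211, 178, 116, 207, 221, 227, 226, 225, 227, 226, 226, 228, 222, 200, 208, 255, 255, 255, 255, 247, 170, 89]
```

View pics/w16c.png

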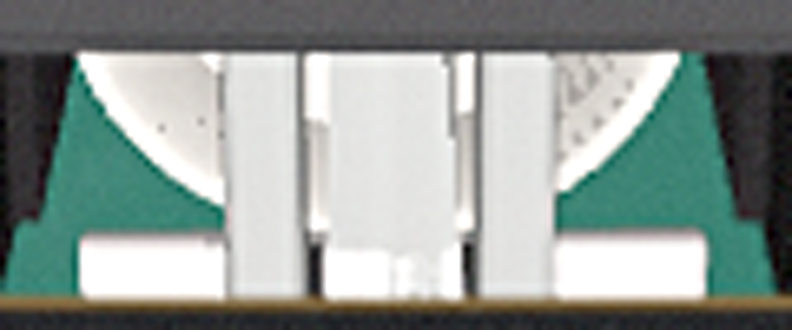

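View pics/s16c.png

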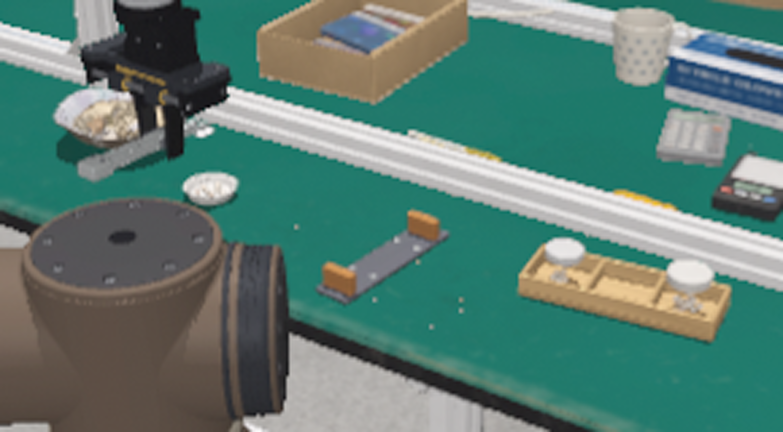

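```bash
python3 - <<'E'
from h import *
s=env.state(); print(s["t"],s["opening"],s["eef_pos"]); print(env.job_done())
E
```

```text
19.05 0.3692732897892003 [415.59354638 365.35575488  83.65587686]
the job is handed in; nothing more can be done
None
```

The job is done and handed in at about 19 s of the 54 s allowed.

- **Jars:** I placed the small jar first, then the large one, in the two end cells of the tray. The last scene picture shows both upright in their cells.
- **Gap:** I then lifted the tweezers level off the rest by their grip pads and squeezed them gently. In the last wrist picture the inner edges of the arms lie along the outer edges of the gauge lines, about 25.1 px against 25.2 px. That puts the tip gap at about 12 mm. The view only reaches the near edge of the plate, so the tips themselves were not seen; I worked the tip gap out from there, good to a few tenths of a mm. The gap only ever narrowed to this value.
- **Tip position:** I worked out the middle of the tips from the arm pose as (483.3, 359.4, 100.2) mm. The dish centre, measured by fitting a circle to its rim in the wrist picture, is (483.7, 359.2) mm.
- **Disagreements:** The first far-camera readings of the dish differed from this by up to about 12 mm, and early readings of the tray by about 4 mm. I used the close wrist-camera readings instead.
- **Forces:** The largest force shown after any move was about 8 N, and nothing but the jars and the tweezers was seen to move. The gripper opening read 0.367 to 0.372 over the final hold, which is reading noise about the commanded 0.370.

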